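Load and start the plate and buckle dust cleaner

ROBOT

A 6-joint arm with a two-finger parallel gripper is mounted at the origin on the work surface. World frame = base frame: x ahead of the robot, y to its left, z up, the work surface at z = 0. Lengths are in m, angles in rad, forces in N, time in s.
With the tool pointing down it reaches from about 0.425 to 0.95 m from the base axis. Payload 14.7 kg.
Tool frame: the origin (TCP) lies at the very end of the fingers, on their centre line; the grasp point (between the pads) lies 19 mm behind it (bot.grasp_offset is the distance from the TCP to the grasp point, in m); z points along the fingers, y is the line along which they close (so a half turn about z gives the same grasp; the last joint's range is limited). The gripper opens to 85 mm and grips with 20 to 120 N. Pads are 22 mm wide; open, the fingers measure 114 mm over their backs; the gripper's body (76 mm by 85 mm) begins 54 mm behind the grasp point. The pads swing forward as they close: fully open they stand 13 mm farther back than shut.
Start: joints at [1.219, 0.48, 1.596, -0, 1.065, -0.047], TCP at [0.195, 0.62, 0.231] pointing down, gripper open.
Joint ranges: [-2.75, 2.75], [-0.82, 2.05], [0.23, 2.67], [-1.56, 4.7], [0.09, 2.69], [-2.92, 2.92]. Speed limits (rad/s): [1.89, 1.89, 2.39, 3.01, 3.01, 3.01].

INTERFACE

Orientations are given as a unit quaternion [w, x, y, z].
In Python, from workcell import bot gives the robot as it stands.
- The arm moves only by the shell command python3 nudge.py, which reads ROWS from standard input. ROWS is a JSON list of rows, 1 to 8 of them, each of 7 numbers: the finger opening in m, then dx, dy, dz in m, then a rotation vector rx, ry, rz in rad; each row shifts and turns the commanded pose from where the row before left it, along the tool's axes as they then stand; what a row does not reach is not made up. A row lasts 1/12 s, in which the tool goes at most 0.0417 m and 0.125 rad, less where a joint would pass 70% of its speed; a pose out of reach is approached as far as the arm can. The fingers move at their own pace and stop on an object; the grip force is fixed at half the most. Time passes only in rows, so rows that do not move let the fingers close. It prints the time, the measured TCP pose, the force, the opening and the grip force at its end. Input that does not fit is refused with a message, and nothing moves.
- bot.get_obs(): the state, without advancing time (a new reading comes with each control period).
- bot.read_camera(name): name is "side" or "top" or "wrist"; returns the picture (420x560x3 uint8, blue, green, red); there is no depth.
- bot.camera_model(name): a dict with "K" (3x3 intrinsics, pixels), "view" (4x4, takes a point from world to camera coordinates). Camera axes: x right, y up, looking along -z (the intrinsics and any distortion apply to the point x, -y, -z); pixel columns grow to the right and rows downward; lengths in m; the calibration is good to about 2 mm. A picture is of the moment at which its call begins: read the wrist's pose just before it. camera_model takes no time and is no camera call; for the wrist camera it gives the pose at the moment of the call.
- bot.close_job(): hands the job in; it is judged then, once.
The state is a dict: "time_s": time; "joint_pos": joint angles; "qd": joint speeds; "joint_torque": joint torques, N m; "tcp_pos": TCP position; "ee_rot": TCP orientation; "force": force on the tool from outside, world axes, zero at the start; "moment": the same for the moment, N m; "width": finger opening in m; "grip_force": force on a finger pad.
Only numpy, scipy, OpenCV 4.12 (cv2) and the standard library are available. Lean on these libraries where they do the work, as an engineer would, in place of code of your own. Each camera call takes 0.05 s, during which the arm holds its last target. There are 200 camera calls.

TASK

Run a cleaning cycle: first pull the blue suction knob well out, keep it out for a moment and let it spring home; then slide every carrier plate up out of the rack and stand it fully home in a slot of the cleaner, and lay every loose buckle flat in the cleaner's perforated tray. When everything is loaded, pull the yellow start knob out in the same way and let it spring home; leave the other things on the bench where they are.

Things in the scene. Friction and masses are not known exactly. Their poses are not given: they have to be found in the camera images.
- cleaner: benchtop dust cleaner, a grey base 160 mm (its x) x 400 mm (its y) x 30 mm high, fixed; origin at the centre of its underside. Its +y half has three upright aluminium slots, its -y half a shallow perforated tray. Place and yaw vary
- tray (a point): centre of the inner floor of the cleaner's perforated tray, 30 mm above the bench; axes as the cleaner's. Inside 140 mm (x) x 208 mm (y), rim 14 mm high, 4 mm thick
- rack: blue storage rack, fixed, 170 mm (its x) x 130 mm (its y); origin at the centre of its underside. Three slots at x = -55, 0 and +55 mm, each 12 mm wide (x) and 100 mm long (y), floor 10 mm and wall tops 55 mm above the bench; each plate stands in one of them. Stands left or right of the cleaner, the console on the other side
- console: white control console with a panel sloping 0.5 rad towards its -x side (towards the robot), 150 x 180 mm, back edge 100 mm high; origin at the centre of its underside. The knobs stand on the panel at y = +45 mm (blue) and -45 mm (yellow)
- suction_knob_grip (a point): blue suction knob on the sloping panel: round cap 36 mm across, 24 mm high, on a thin stem, its underside 12 mm off the panel. Site at the middle of the cap, on its axis, 24 mm off the panel; moves with the knob. Its z axis is the pull direction, straight out of the panel (up and towards the robot, 0.5 rad from vertical); its y axis runs across the panel. The knobs are 90 mm apart along y
- suction_knob (a joint): travel of the blue suction knob in m: 0 home, 0.016 fully out; a spring pulls it home (2.4 N at home, 9 N fully out). It switches once it has been held out 11 mm or more for 0.2 s, and does not latch: let it return
- start_knob_grip (a point): yellow start knob on the sloping panel: round cap 36 mm across, 24 mm high, on a thin stem, its underside 12 mm off the panel. Site at the middle of the cap, on its axis, 24 mm off the panel; moves with the knob. Its z axis is the pull direction, straight out of the panel (up and towards the robot, 0.5 rad from vertical); its y axis runs across the panel. The knobs are 90 mm apart along y
- start_knob (a joint): travel of the yellow start knob in m: 0 home, 0.016 fully out; a spring pulls it home (2.4 N at home, 9 N fully out). It switches once it has been held out 11 mm or more for 0.2 s, and does not latch: let it return
- slot0 (a point): centre of the floor of a cleaner slot, 30 mm above the bench; axes as the cleaner's. Takes a plate upright, its 8 mm along y and its 90 mm along x: 14 mm wide (y), 101 mm long (x), 40 mm deep, flared lips up to 80 mm above the bench. Slots are 50 mm apart; any plate may go in any slot
- slot1 (a point): centre of the floor of a cleaner slot, 30 mm above the bench; axes as the cleaner's. Takes a plate upright, its 8 mm along y and its 90 mm along x: 14 mm wide (y), 101 mm long (x), 40 mm deep, flared lips up to 80 mm above the bench. Slots are 50 mm apart; any plate may go in any slot
- slot2 (a point): centre of the floor of a cleaner slot, 30 mm above the bench; axes as the cleaner's. Takes a plate upright, its 8 mm along y and its 90 mm along x: 14 mm wide (y), 101 mm long (x), 40 mm deep, flared lips up to 80 mm above the bench. Slots are 50 mm apart; any plate may go in any slot
- plate0: black carrier plate with a lilac stripe near its top edge: 8 mm thick (its x), 90 mm wide (its y), 110 mm tall (its z), about 100 g; origin at the centre of its bottom edge. Starts upright in the storage rack, its upper 65 mm clear of the slot walls; grip the middle of its top edge across the 8 mm. Two or three are present (None if absent)
- plate1: black carrier plate with a lilac stripe near its top edge: 8 mm thick (its x), 90 mm wide (its y), 110 mm tall (its z), about 100 g; origin at the centre of its bottom edge. Starts upright in the storage rack, its upper 65 mm clear of the slot walls; grip the middle of its top edge across the 8 mm. Two or three are present (None if absent)
- plate2: black carrier plate with a lilac stripe near its top edge: 8 mm thick (its x), 90 mm wide (its y), 110 mm tall (its z), about 100 g; origin at the centre of its bottom edge. Starts upright in the storage rack, its upper 65 mm clear of the slot walls; grip the middle of its top edge across the 8 mm. Two or three are present (None if absent)
- buckle0: dark grey flat strap buckle, a rectangular frame with a middle bar: 70 mm long (its x) x 44 mm wide (its y) x 12 mm thick, about 50 g, lying flat on the bench in front of the cleaner at the start; origin at the centre of its underside. Easily gripped across its 44 mm width at the middle. Two or three buckles are present (None if absent)
- buckle1: dark grey flat strap buckle, a rectangular frame with a middle bar: 70 mm long (its x) x 44 mm wide (its y) x 12 mm thick, about 50 g, lying flat on the bench in front of the cleaner at the start; origin at the centre of its underside. Easily gripped across its 44 mm width at the middle. Two or three buckles are present (None if absent)
- buckle2: dark grey flat strap buckle, a rectangular frame with a middle bar: 70 mm long (its x) x 44 mm wide (its y) x 12 mm thick, about 50 g, lying flat on the bench in front of the cleaner at the start; origin at the centre of its underside. Easily gripped across its 44 mm width at the middle. Two or three buckles are present (None if absent)
- mug: white mug, 76 mm across, 85 mm high, a bystander to leave alone; origin at the centre of its underside
- tape: orange tape roll lying flat, 72 mm across, 24 mm high, a bystander to leave alone; origin at the centre of its underside
- case: flat dark red gauge case, 45 x 140 x 22 mm, a bystander to leave alone; origin at the centre of its underside
- bottle: white bottle with a blue label, 56 mm across, 140 mm high, a bystander to leave alone; origin at the centre of its underside
- carton: small cardboard carton 70 x 110 x 60 mm, a bystander to leave alone; origin at the centre of its underside

How it is judged:
By the outcome, as a careful person would: the job done as asked, in the order asked, and still so for the second after the job is handed in, with the robot touching nothing.
Of plate0, plate1, plate2 only 2 to 3 are there at a start; the rules pass over those that are not, and their reading is None.
Of buckle0, buckle1, buckle2 only 2 to 3 are there at a start; the rules pass over those that are not, and their reading is None.
At some moment in a run one of buckle0, buckle1, buckle2 may be knocked a few centimetres aside while the robot is not near it.
It also fails if it takes over 210 s, if anything falls off the work surface, if the arm or the gripper's body presses on something with over 40 N, if the wrist force passes 120 N, or if a joint passes its speed limit or range.

## Working session

There is one attempt and no reset: what is moved stays moved. The work goes in short steps, Python scripts to look and compute and a shell command to move; the robot and the scene stay as the last step left them, time stands still between calls to the robot, and variables do not carry over. Pictures are saved under pics/ and viewed, at most 14 in all, crops included, and the job is handed in when it is done.

```bash
ls; mkdir -p pics; python3 - <<'E'
from workcell import bot
import cv2,numpy as np
o=bot.get_obs();print(o)
for n in("side","top","wrist"):
    cv2.imwrite(f"pics/{n}0.png",bot.read_camera(n))
    m=bot.camera_model(n);print(n,{k:(np.round(v,4).tolist() if hasattr(v,'__len__') and not isinstance(v,str) else v) for k,v in m.items()})
print(bot.grasp_offset)
E
```

```text
nudge.py
pics
workcell.py
{'time_s': 0.0, 'joint_pos': array([ 1.21941256e+00,  4.80850400e-01,  1.59691442e+00, -1.88218899e-05,
        1.06505284e+00, -4.66131429e-02]), 'qd': array([ 0.00034636,  0.00133672, -0.00099173,  0.00080743,  0.00142076,
       -0.00083535]), 'joint_torque': array([-9.40778373e-04, -9.50651550e+01, -4.30184376e+01, -2.67094229e-04,
        1.21835162e-02,  2.17083738e-05]), 'tcp_pos': array([0.19489648, 0.61964936, 0.23064522]), 'ee_rot': array([-1.13016686e-04,  1.51791692e-01,  9.88412316e-01, -6.02042398e-04]), 'force': array([-0.06640671,  0.64855153, -0.08318563]), 'moment': array([-0.0440108 , -0.0043648 ,  0.00829986]), 'grip_force': 0.0, 'width': 0.0849609073390231}
side {'K': [[393.2318, 0.0, 281.5353], [0.0, 393.2318, 210.3844], [0.0, 0.0, 1.0]], 'view': [[0.7356, -0.6774, -0.01, -0.4065], [0.4774, 0.5079, 0.717, -0.329], [-0.4806, -0.5322, 0.697, -0.8078], [0.0, 0.0, 0.0, 1.0]]}
top {'K': [[498.2157, 0.0, 281.337], [0.0, 498.2157, 205.3919], [0.0, 0.0, 1.0]], 'view': [[0.0204, -0.9998, 0.0014, -0.0114], [0.9911, 0.0204, 0.1313, -0.5642], [-0.1313, -0.0013, 0.9913, -1.373], [0.0, 0.0, 0.0, 1.0]]}
wrist {'K': [[309.8477, 0.0, 276.2581], [0.0, 309.8477, 203.7433], [0.0, 0.0, 1.0]], 'view': [[0.2984, 0.9544, -0.0008, -0.648], [-0.9072, 0.2834, -0.311, 0.0415], [-0.2966, 0.0935, 0.9504, -0.3807], [0.0, 0.0, 0.0, 1.0]]}
0.0187
```
View pics/top0.png

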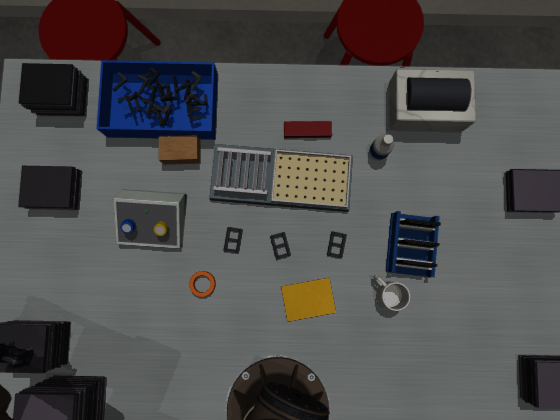

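View pics/side0.png

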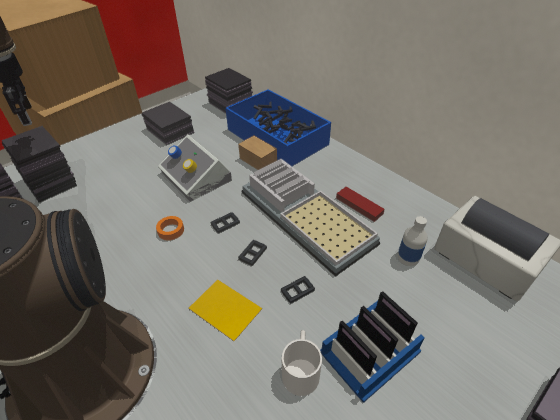

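The top view shows the console at left (150,220), with the blue knob at (128,227) and the yellow at (162,229). The cleaner is centred at (282,180), slots on the left and tray on the right. Three buckles sit at (233,240), (281,245) and (337,245). The rack is at (413,245) with three plates. The side view shows the same scene and agrees.

```bash
cat > h.py <<'E'
import cv2,numpy as np
from workcell import bot
from scipy.spatial.transform import Rotation as R
def snap(n,fn=None):
    m=bot.camera_model(n); im=bot.read_camera(n)
    if fn: cv2.imwrite(f"pics/{fn}.png",im)
    return im,m
def ray(m,uv):
    K=np.array(m["K"]);V=np.array(m["view"])
    d=np.linalg.inv(K)@[uv[0],uv[1],1]; d=np.array([d[0],-d[1],-d[2]])
    Rm=V[:3,:3]; return -Rm.T@V[:3,3], Rm.T@d
def plane(m,uv,z):
    c,d=ray(m,uv); return c+d*(z-c[2])/d[2]
def tri(obs):  # [(model,uv),...] -> point, residual(m)
    A=np.zeros((3,3));b=np.zeros(3);P=[]
    for m,uv in obs:
        c,d=ray(m,uv);d=d/np.linalg.norm(d);M=np.eye(3)-np.outer(d,d);A+=M;b+=M@c;P.append((M,c))
    p=np.linalg.solve(A,b);return p,max(np.linalg.norm(M@(p-c)) for M,c in P)
def proj(m,p):
    V=np.array(m["view"]);q=V[:3,:3]@np.asarray(p)+V[:3,3];k=np.array(m["K"])@[q[0],-q[1],-q[2]];return k[:2]/k[2]
def blobs(mask,amin=20,amax=1e9):
    n,l,s,c=cv2.connectedComponentsWithStats(mask.astype(np.uint8))
    return [(i,c[i],s[i]) for i in range(1,n) if amin<=s[i][4]<=amax],l
def tool():
    o=bot.get_obs();q=o["ee_rot"];return o["tcp_pos"],R.from_quat([q[1],q[2],q[3],q[0]])
def go(target,Rt=None):
    """print the move to target TCP in tool axes: translation, then rotation vector"""
    p,r=tool();print("tool dxyz",np.round(r.inv().apply(np.asarray(target)-p),4),end=" ")
    if Rt is not None: print("rotvec",np.round((r.inv()*Rt).as_rotvec(),4),end="")
    print()
def down(yaw): # tool z down, tool y (closing line) at world angle yaw
    y=np.array([np.cos(yaw),np.sin(yaw),0]);z=np.array([0,0,-1.]);return R.from_matrix(np.c_[np.cross(y,z),y,z])
E
python3 - <<'E'
from h import *
M={n:bot.camera_model(n) for n in("top","side")}
I={n:cv2.imread(f"pics/{n}0.png") for n in M}
for n in M:
    hsv=cv2.cvtColor(I[n],cv2.COLOR_BGR2HSV);h,s,v=cv2.split(hsv)
    for nm,mk in dict(blue=(h>100)&(h<125)&(s>120)&(v>40),yel=(h>18)&(h<32)&(s>120)&(v>90),lilac=(h>120)&(h<165)&(s>25)&(v>50),orange=(h>3)&(h<17)&(s>150)&(v>120)).items():
        print(n,nm,[(np.round(c,1).tolist(),s_[4]) for i,c,s_ in blobs(mk,8)[0]][:12])
m=M["top"]
for nm,uv,z in [("rackc",(413,245),.05),("mug",(395,296),.08),("bottle",(382,147),.1),("b",(233,240),.01),("b",(281,245),.01),("b",(337,245),.01),("clean",(282,178),.03),("case",(308,129),.02),("carton",(179,149),.06),("tape",(202,284),.02)]:
    print(nm,np.round(plane(m,uv,z),3))
vs=np.hstack([cv2.resize(I["top"][190:310,360:460],None,fx=4,fy=4,interpolation=2),cv2.resize(I["top"][130:220,200:300],None,fx=4,fy=4,interpolation=2)[:480] if 0 else cv2.copyMakeBorder(cv2.resize(I["top"][140:220,200:300],None,fx=4,fy=4,interpolation=2),0,160,0,0,cv2.BORDER_CONSTANT)])
cv2.imwrite("pics/c1.png",vs);print(vs.shape)
E
```

```text
top blue [([156.4, 103.2], np.int32(4270)), ([141.7, 74.3], np.int32(9)), ([174.2, 80.6], np.int32(336)), ([149.3, 78.5], np.int32(10)), ([153.9, 84.4], np.int32(13)), ([164.8, 90.8], np.int32(20)), ([192.7, 100.3], np.int32(11)), ([162.8, 115.0], np.int32(25)), ([118.0, 137.0], np.int32(13)), ([408.6, 245.0], np.int32(1106)), ([389.3, 242.5], np.int32(106)), ([436.6, 218.7], np.int32(22))]
top yel [([159.9, 227.7], np.int32(77)), ([308.0, 299.1], np.int32(1759))]
top lilac [([536.9, 190.1], np.int32(1790)), ([548.8, 385.0], np.int32(943)), ([40.9, 410.8], np.int32(672))]
top orange [([201.4, 283.7], np.int32(243))]
side blue [([278.8, 125.9], np.int32(3639)), ([273.4, 114.5], np.int32(26)), ([277.2, 120.0], np.int32(56)), ([264.8, 118.1], np.int32(9)), ([269.1, 128.8], np.int32(8)), ([295.5, 126.8], np.int32(11)), ([175.4, 152.6], np.int32(79)), ([412.5, 254.3], np.int32(174)), ([372.4, 306.5], np.int32(51)), ([352.5, 321.7], np.int32(69)), ([371.4, 367.0], np.int32(1805))]
side yel [([190.3, 166.0], np.int32(103)), ([225.2, 309.2], np.int32(2286))]
side lilac [([245.2, 97.4], np.int32(9)), ([233.6, 102.1], np.int32(18)), ([28.2, 165.9], np.int32(8)), ([395.9, 311.7], np.int32(118)), ([376.8, 327.2], np.int32(108)), ([355.0, 342.5], np.int32(99))]
side orange [([89.0, 2.2], np.int32(15)), ([124.2, 74.5], np.int32(15)), ([168.7, 225.4], np.int32(218))]
rackc [ 0.459 -0.368  0.05 ]
mug [ 0.32 -0.31  0.08]
bottle [ 0.723 -0.273  0.1  ]
b [0.465 0.136 0.01 ]
b [ 0.454 -0.001  0.01 ]
b [ 0.457 -0.161  0.01 ]
clean [ 0.645 -0.     0.03 ]
case [ 0.794 -0.073  0.02 ]
carton [0.716 0.292 0.06 ]
tape [0.34  0.218 0.02 ]
(480, 800, 3)
```

View pics/c1.png

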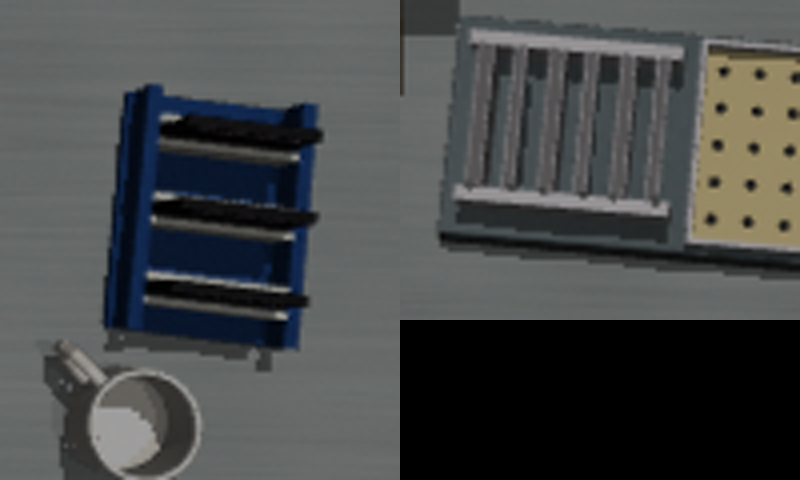

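The crop shows three plates in the rack, lying along world y, and the three cleaner slots running roughly along world x. Next I'll triangulate the knobs and look at the console with the wrist camera.

```bash
python3 - <<'E'
from h import *
M={n:bot.camera_model(n) for n in("top","side")}
I={n:cv2.imread(f"pics/{n}0.png") for n in M}
B={}
for n,box in (("top",(100,190,210,250)),("side",(150,220,140,180))):
    h,s,v=cv2.split(cv2.cvtColor(I[n],cv2.COLOR_BGR2HSV))
    for nm,mk in dict(blue=(h>95)&(h<130)&(s>90),yel=(h>15)&(h<35)&(s>90)).items():
        k=np.zeros_like(mk);k[box[2]:box[3],box[0]:box[1]]=mk[box[2]:box[3],box[0]:box[1]]
        bs,l=blobs(k,15);i,c,st=max(bs,key=lambda t:t[2][4]);print(n,nm,c,st);B[n,nm]=c
for nm in("blue","yel"): print(nm,tri([(M[n],B[n,nm]) for n in M]))
p,r=tool();print(p,r.as_matrix().round(3))
w=bot.camera_model("wrist");c,d=ray(w,(280,210));print("cam",c,d)
go([.36,.42,.30],r)
E
```

```text
top blue [128.04724409 225.22047244] [120 219  16  15 127]
top yel [160.87596899 227.37209302] [153 221  16  15 129]
side blue [175.36842105 152.23157895] [168 145  14  14  95]
side yel [190.16216216 166.17117117] [183 159  14  14 111]
blue (array([0.49449648, 0.41616122, 0.08414896]), np.float64(0.000771028926903348))
yel (array([0.49020238, 0.3271419 , 0.08281439]), np.float64(0.0011948473908793876))
[0.19493088 0.61974316 0.23081608] [[-0.954  0.3   -0.   ]
 [ 0.3    0.954 -0.001]
 [ 0.    -0.001 -1.   ]]
cam [0.11809804 0.64231756 0.37419911] [ 0.31847778 -0.08772963 -0.94415519]
tool dxyz [-0.2174 -0.1411 -0.0691] rotvec [0. 0. 0.]
```

```bash
echo '[[0.06,-0.0311,-0.0202,-0.0099,0,0,0],[0.06,-0.0311,-0.0202,-0.0099,0,0,0],[0.06,-0.0311,-0.0202,-0.0099,0,0,0],[0.06,-0.0311,-0.0202,-0.0099,0,0,0],[0.06,-0.0311,-0.0202,-0.0099,0,0,0],[0.06,-0.0311,-0.0202,-0.0099,0,0,0],[0.06,-0.0311,-0.0202,-0.0099,0,0,0],[0.06,0,0,0,0,0,0]]' | python3 nudge.py; python3 - <<'E'
from h import *
im,m=snap("wrist","w1");print(tool()[0])
for p in ([.4945,.4162,.084],[.4902,.3271,.083]): print(proj(m,p))
psi=-.048
z=np.array([np.sin(.5)*np.cos(psi),np.sin(.5)*np.sin(psi),-np.cos(.5)]);y=np.array([-np.sin(psi),np.cos(psi),0])
Rt=R.from_matrix(np.c_[np.cross(y,z),y,z]);go([.4945,.4162,.084]-.10*z,Rt)
E
```

```text
time_s: 0.82
tcp_pos: [0.364, 0.4161, 0.3024]
ee_rot: [0.001, 0.153, 0.988, 0.0]
force: [0.7, 1.2, 0.9]
width: 0.06
grip_force: 0.0
[0.362482   0.41781436 0.30162395]
[307.23323192 265.44377764]
[242.32734206 280.15605211]
tool dxyz [-0.0798  0.0261  0.13  ] rotvec [-0.0642 -0.4959 -0.2553]
```

View pics/w1.png

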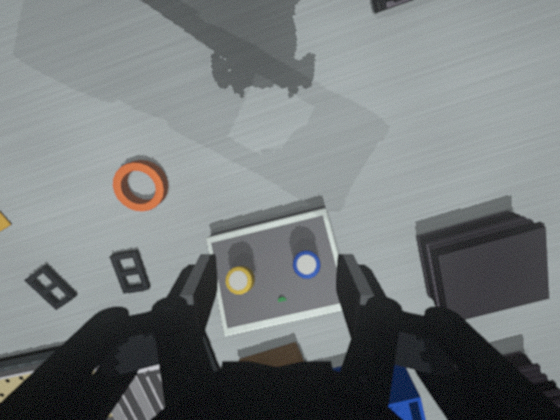

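The wrist view shows the blue cap at (306,265) and the yellow at (238,281). The panel's front edge runs from (208,240) to (326,210).

```bash
python3 - <<'E'
from h import *
# same pose as w1
m=bot.camera_model("wrist");im=cv2.imread("pics/w1.png");T=bot.camera_model("top");S=bot.camera_model("side")
h,s,v=cv2.split(cv2.cvtColor(im,cv2.COLOR_BGR2HSV))
for nm,mk,t,sd in (("blue",(h>100)&(h<130)&(s>110),(128.05,225.2),(175.4,152.2)),("yel",(h>15)&(h<35)&(s>110),(160.9,227.4),(190.2,166.2))):
    k=np.zeros_like(mk);k[240:310,215:330]=mk[240:310,215:330]
    pts=np.argwhere(k)[:,::-1].astype(np.float32);c,rad=cv2.minEnclosingCircle(pts);print(nm,c,rad,tri([(m,c),(T,t),(S,sd)]),tri([(m,c),(T,t)])[0])
a,b=plane(m,(209,240),.02),plane(m,(326,210),.02);print(a,b,np.arctan2(-(b-a)[0],(b-a)[1]))
E
```

```text
blue (306.0513916015625, 264.1168212890625) 14.019362449645996 (array([0.49381999, 0.4170097 , 0.08207529]), np.float64(0.002572714168623002)) [0.49525398 0.4174081  0.07583375]
yel (239.3709716796875, 279.81451416015625) 14.010852813720703 (array([0.48887249, 0.32614113, 0.08282202]), np.float64(0.002544124843945048)) [0.48977233 0.32577615 0.0797177 ]
[0.44274739 0.28525992 0.02      ] [0.44966648 0.46477945 0.02      ] -0.03852318845661896
```

```bash
echo '[[0.06,0,0,0,-0.0128,-0.0992,-0.0511],[0.06,0,0,0,-0.0128,-0.0992,-0.0511],[0.06,0,0,0,-0.0128,-0.0992,-0.0511],[0.06,0,0,0,-0.0128,-0.0992,-0.0511],[0.06,0,0,0,-0.0128,-0.0992,-0.0511],[0.06,0,0,0,0,0,0]]' | python3 nudge.py; cat >> h.py <<'E'
def knob(psi=-.043):
    z=np.array([np.sin(.5)*np.cos(psi),np.sin(.5)*np.sin(psi),-np.cos(.5)]);y=np.array([-np.sin(psi),np.cos(psi),0])
    return z,R.from_matrix(np.c_[np.cross(y,z),y,z])
E
python3 - <<'E'
from h import *
z,Rt=knob();go(np.array([.494,.4165,.083])-.05*z,Rt)
E
```

```text
time_s: 1.37
tcp_pos: [0.3578, 0.4196, 0.2993]
ee_rot: [0.249, 0.017, 0.968, -0.007]
force: [0.7, -0.2, -0.3]
width: 0.0601
grip_force: 0.0
tool dxyz [-0.0151  0.0028  0.2052] rotvec [-0.0008  0.0036  0.0076]
```

```bash
echo '[[0.06,-0.0025,0.0005,0.034,0,0,0.0076],[0.06,-0.0025,0.0005,0.034,0,0,0],[0.06,-0.0025,0.0005,0.034,0,0,0],[0.06,-0.0025,0.0005,0.034,0,0,0],[0.06,-0.0025,0.0005,0.034,0,0,0],[0.06,-0.0025,0.0005,0.034,0,0,0],[0.06,0,0,0,0,0,0],[0.06,0,0,0,0,0,0]]' | python3 nudge.py; python3 - <<'E'
from h import *
z,Rt=knob();go(np.array([.494,.4165,.083])+.016*z,Rt)
im,m=snap("wrist","w2")
print(proj(m,[.494,.4165,.083]))
E
```

```text
time_s: 2.03
tcp_pos: [0.4715, 0.4165, 0.1265]
ee_rot: [0.245, 0.026, 0.969, -0.007]
force: [-0.1, -0.5, 1.0]
width: 0.0598
grip_force: 0.0
tool dxyz [0.0008 0.0013 0.0649] rotvec [-0.0055 -0.0043 -0.0099]
[280.00955043 226.6232827 ]
```

View pics/w2.png

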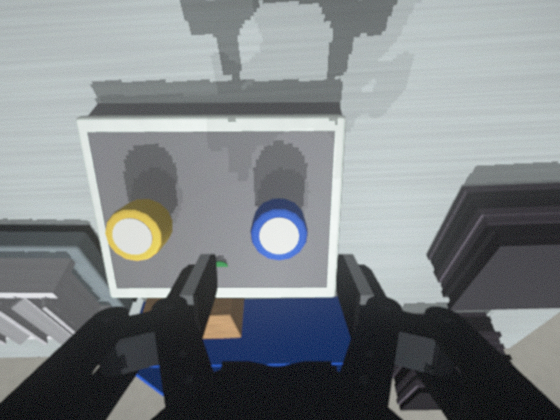

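The blue cap is at (279,230), where I predicted it, centred between the fingers.

```bash
echo '[[0.06,0.0004,0.0007,0.02,0,0,0],[0.06,0.0004,0.0006,0.02,0,0,0],[0.06,0,0,0.014,0,0,0],[0.06,0,0,0.009,0,0,0],[0.06,0,0,0,0,0,0],[0.02,0,0,0,0,0,0],[0.02,0,0,0,0,0,0],[0.02,0,0,0,0,0,0]]' | python3 nudge.py; echo '[[0.02,0,0,0,0,0,0],[0.02,0,0,0,0,0,0],[0.02,0,0,0,0,0,0],[0.02,0,0,-0.005,0,0,0],[0.02,0,0,-0.005,0,0,0],[0.02,0,0,-0.005,0,0,0],[0.02,0,0,0,0,0,0],[0.02,0,0,0,0,0,0]]' | python3 nudge.py;echo '[[0.02,0,0,0,0,0,0],[0.02,0,0,0,0,0,0],[0.02,0,0,0,0,0,0],[0.02,0,0,0,0,0,0]]' | python3 nudge.py; python3 - <<'E'
from h import *
z,Rt=knob();print(tool()[0]-np.array([.494,.4165,.083]), bot.get_obs()["force"]@z); snap("wrist","w3");snap("side","s3")
E
```

```text
time_s: 2.75
tcp_pos: [0.5003, 0.4168, 0.0747]
ee_rot: [0.247, 0.025, 0.969, -0.006]
force: [-6.2, -10.2, 11.4]
width: 0.0343
grip_force: 58.4
time_s: 3.42
tcp_pos: [0.4933, 0.4171, 0.0874]
ee_rot: [0.247, 0.025, 0.969, -0.006]
force: [7.4, -7.4, -5.4]
width: 0.0343
grip_force: 60.5
time_s: 3.75
tcp_pos: [0.4934, 0.4172, 0.0871]
ee_rot: [0.247, 0.025, 0.969, -0.006]
force: [6.4, -6.7, -4.8]
width: 0.0349
grip_force: 60.6
[-0.00057975  0.00065023  0.00413955] 7.415550516045052
```

View pics/w3.png

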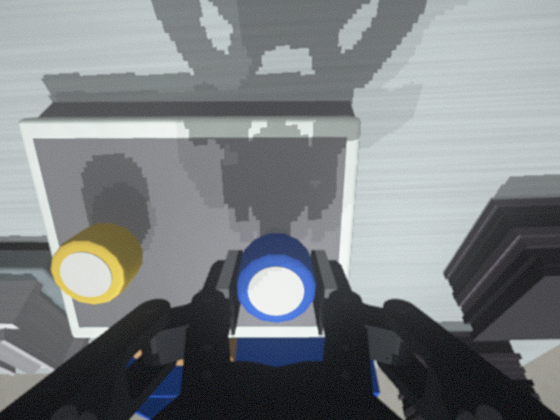

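The knob is held and its spring force reads 7.4 N, about 12 mm out. I'll pull it a little further and hold before releasing.

```bash
echo '[[0.02,0,0,-0.0025,0,0,0],[0.02,0,0,0,0,0,0],[0.02,0,0,0,0,0,0],[0.02,0,0,0,0,0,0],[0.02,0,0,0,0,0,0],[0.02,0,0,0,0,0,0],[0.02,0,0,0,0,0,0],[0.02,0,0,0,0,0,0]]' | python3 nudge.py; echo '[[0.02,0,0,0.006,0,0,0],[0.02,0,0,0.006,0,0,0],[0.02,0,0,0.0045,0,0,0],[0.06,0,0,0,0,0,0],[0.06,0,0,0,0,0,0],[0.06,0,0,0,0,0,0],[0.06,0,0,0,0,0,0],[0.06,0,0,0,0,0,0]]' | python3 nudge.py; echo '[[0.06,0,0,-0.02,0,0,0],[0.06,0,0,-0.04,0,0,0],[0.06,0,0,-0.04,0,0,0],[0.06,0,0,-0.04,0,0,0],[0.06,0,0,-0.04,0,0,0],[0.06,0,0,-0.04,0,0,0],[0.06,0,0,0,0,0,0]]' | python3 nudge.py
python3 - <<'E'
from h import *
im,m=snap("wrist","w4");z,Rt=knob();print(proj(m,[.494,.4165,.083]))
h,s,v=cv2.split(cv2.cvtColor(im,cv2.COLOR_BGR2HSV))
for nm,mk in (("blue",(h>100)&(h<130)&(s>110)),("yel",(h>15)&(h<35)&(s>110))):
    print(nm,[(c.round(1),s_) for i,c,s_ in blobs(mk,100)[0]])
print(proj(m,[.4893,.3265,.083]))
go([.45,-.0,.40],down(np.pi/2-.043))
E
```

```text
time_s: 4.52
tcp_pos: [0.4924, 0.4171, 0.089]
ee_rot: [0.247, 0.025, 0.969, -0.006]
force: [12.4, -4.7, -13.6]
width: 0.0338
grip_force: 66.6
time_s: 5.18
tcp_pos: [0.5, 0.4181, 0.0744]
ee_rot: [0.247, 0.025, 0.969, -0.005]
force: [0.3, -0.5, 0.0]
width: 0.0599
grip_force: 0.0
time_s: 5.77
tcp_pos: [0.3936, 0.425, 0.2738]
ee_rot: [0.248, 0.025, 0.968, -0.001]
force: [1.4, 1.6, 1.6]
width: 0.0599
grip_force: 0.0
[272.43589339 170.66546016]
blue [(array([271.5, 170. ]), array([257, 156,  30,  32, 321], dtype=int32)), (array([280.9, 288.1]), array([ 204,  245,  134,   87, 7667], dtype=int32)), (array([171.8, 273.9]), array([162, 250,  21,  47, 407], dtype=int32))]
yel [(array([193.9, 171.1]), array([177, 157,  32,  31, 325], dtype=int32))]
[195.76707467 170.89779055]
tool dxyz [-0.1307 -0.4201 -0.0795] rotvec [ 0.0071  0.5015 -0.0079]
```

The pull reached the stop at 18 N, and the blue knob is home again at (271,170), as predicted. Now on to the rack.

```bash
echo '[[0.085,-0.025,-0.03,-0.01,0,0.125,0],[0.085,-0.025,-0.03,-0.01,0,0.125,0],[0.085,-0.025,-0.03,-0.01,0,0.125,0],[0.085,-0.025,-0.03,-0.01,0,0.125,0],[0.085,0,-0.04,0,0,0,0],[0.085,0,-0.04,0,0,0,0],[0.085,0,-0.04,0,0,0,0],[0.085,0,-0.04,0,0,0,0]]' | python3 nudge.py; echo '[[0.085,0,-0.04,0,0,0,0],[0.085,0,-0.04,0,0,0,0],[0.085,0,-0.04,0,0,0,0],[0.085,0,-0.04,0,0,0,0],[0.085,0,-0.04,0,0,0,0],[0.085,0,-0.04,0,0,0,0],[0.085,0,-0.04,0,0,0,0],[0.085,0,-0.04,0,0,0,0]]' | python3 nudge.py;  echo '[[0.085,0,0,0,0,0,0.12],[0.085,0,0,0,0,0,0.12],[0.085,0,0,0,0,0,0.12],[0.085,0,0,0,0,0,0.12],[0.085,0,0,0,0,0,0.12],[0.085,0,0,0,0,0,0.12],[0.085,0,0,0,0,0,0.12],[0.085,0,0,0,0,0,0.12]]' | python3 nudge.py; echo '[[0.085,0,0,0,0,0,0.12],[0.085,0,0,0,0,0,0.12],[0.085,0,0,0,0,0,0.12],[0.085,0,0,0,0,0,0.12],[0.085,0,0,0,0,0,0.05]]' | python3 nudge.py; python3 - <<'E'
from h import *
p,r=tool();print(p,r.as_matrix().round(3));go([.46,-.29,.36],down(-.08))
E
```

```text
time_s: 6.48
tcp_pos: [0.4318, 0.1759, 0.3148]
ee_rot: [0.09, 0.033, 0.995, -0.015]
force: [1.0, -0.5, 0.4]
width: 0.0848
grip_force: 0.0
time_s: 7.15
tcp_pos: [0.4098, -0.1407, 0.3227]
ee_rot: [0.09, 0.033, 0.995, -0.015]
force: [1.5, 0.5, 0.8]
width: 0.0849
grip_force: 0.0
time_s: 7.82
tcp_pos: [0.4103, -0.1388, 0.3223]
ee_rot: [0.086, 0.492, 0.866, 0.029]
force: [0.1, 0.1, 0.4]
width: 0.0849
grip_force: 0.0
time_s: 8.23
tcp_pos: [0.4104, -0.1388, 0.3223]
ee_rot: [0.076, 0.702, 0.707, 0.051]
force: [0.9, -0.3, 0.7]
width: 0.0845
grip_force: 0.0
[ 0.4103913  -0.13881748  0.32230039] [[-0.004  0.984  0.178]
 [ 0.999  0.01  -0.035]
 [-0.036  0.178 -0.983]]
tool dxyz [-0.1526  0.054  -0.0229] rotvec [0.1804 0.0286 0.0865]
```

```bash
echo '[[0.085,-0.038,0.0135,-0.006,0.09,0.0143,0.0433],[0.085,-0.038,0.0135,-0.006,0.09,0.0143,0.0433],[0.085,-0.038,0.0135,-0.006,0,0,0],[0.085,-0.038,0.0135,-0.006,0,0,0],[0.085,0,0,0,0,0,0]]' | python3 nudge.py; python3 - <<'E'
from h import *
im,m=snap("wrist","w5");p,r=tool();print(p,r.as_matrix().round(3))
h,s,v=cv2.split(cv2.cvtColor(im,cv2.COLOR_BGR2HSV))
mk=(h>120)&(h<165)&(s>25)&(v>50)
print([(c.round(1),s_) for i,c,s_ in blobs(mk,30)[0]])
E
```

```text
time_s: 8.65
tcp_pos: [0.4584, -0.2985, 0.3522]
ee_rot: [0.002, 0.733, 0.68, -0.001]
force: [-3.3, 1.5, -1.1]
width: 0.0851
grip_force: 0.0
[ 0.45711483 -0.29551437  0.3515812 ] [[ 0.075  0.997  0.   ]
 [ 0.997 -0.075 -0.002]
 [-0.002  0.    -1.   ]]
[(array([361.4, 361.4]), array([355, 350,  15,  22,  80], dtype=int32)), (array([100.8, 407.9]), array([ 78, 395,  47,  25, 495], dtype=int32))]
```

View pics/w5.png

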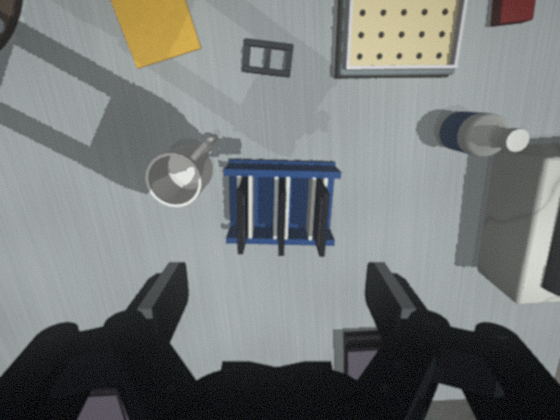

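The wrist view shows three black plates at columns 241, 281 and 321, from row ~178 to 253, with the rack centred near (281,205). The mug is at (175,180) and the bottle at (480,135).

```bash
cat >> h.py <<'E'
def plates(im,m,box,thr=45):
    y0,y1,x0,x1=box;v=im[y0:y1,x0:x1].max(2);bs,l=blobs(v<thr,60)
    out=[]
    for i,c,s in bs:
        ys,xs=np.nonzero(l==i);ys=ys+y0;xs=xs+x0
        hi=ys>=ys.max()-3; out.append((xs[hi].mean(),ys.max()+.5,ys.min()-.5,s[4],(xs[ys<=ys.min()+6]).mean()))
    return sorted(out)
E
python3 - <<'E'
from h import *
im=cv2.imread("pics/w5.png");m=bot.camera_model("wrist")
for b in plates(im,m,(170,262,228,335)): print(np.round(b,1),"far end z.12",plane(m,b[:2],.12).round(4))
T=bot.camera_model("top");it=cv2.imread("pics/top0.png")
v=it[205:280,395:445].max(2);bs,l=blobs(v<35,30)
for i,c,s in bs:
    ys,xs=np.nonzero(l==i);xs+=395;ys+=205
    a=(xs.min(),ys[xs<=xs.min()+2].mean());b=(xs.max(),ys[xs>=xs.max()-2].mean());print(s,a,b,plane(T,b,.12).round(4),plane(T,a,.12).round(4))
E
```

```text
[  5  11  40  12 251] (np.int64(400), np.float64(222.2)) (np.int64(439), np.float64(223.5)) [ 0.5136 -0.4189  0.12  ] [ 0.5149 -0.3155  0.12  ]
[34 26  5 11 51] (np.int64(429), np.float64(235.83333333333334)) (np.int64(433), np.float64(235.84375)) [ 0.4805 -0.4024  0.12  ] [ 0.4803 -0.3918  0.12  ]
[  3  34  41   9 196] (np.int64(398), np.float64(241.5)) (np.int64(438), np.float64(244.0)) [ 0.4592 -0.4151  0.12  ] [ 0.4636 -0.3097  0.12  ]
[31 45  7 11 50] (np.int64(426), np.float64(254.75)) (np.int64(432), np.float64(254.82608695652175)) [ 0.4304 -0.3988  0.12  ] [ 0.4303 -0.383   0.12  ]
[  1  55  41   7 163] (np.int64(396), np.float64(261.5)) (np.int64(436), np.float64(264.875)) [ 0.4044 -0.4087  0.12  ] [ 0.4111 -0.3039  0.12  ]
[30 65  6  7 38] (np.int64(425), np.float64(272.6666666666667)) (np.int64(430), np.float64(272.85)) [ 0.3833 -0.3926  0.12  ] [ 0.3835 -0.3795  0.12  ]
```

```bash
python3 - <<'E'
from h import *
im=cv2.imread("pics/w5.png");m=bot.camera_model("wrist")
print(im[230,232:330].max(1)); print(im[175:262:4,281].max(1),im[240:262,281].max(1))
cv2.imwrite("pics/c5.png",cv2.resize(im[150:270,215:350],None,fx=5,fy=5,interpolation=2))
E
```

```text
[ 63  68  69  69  63  54  59  60  61  57  61  66  69  51  47  80 142 199
 211 189 141  97  70  61  68  62  69  69  69  72  65  68  68  66  67  67
  67  65  64  60  77 105 129 138 121  82  59  48  51  47  51  69 120 173
 204 180 119  68  62  63  67  62  67  66  68  64  62  70  68  63  67  66
  67  72  78  90 108 122 134 132 111  72  47  48  49  50  55  67  59  51
  54  52  51  49  57  71  73  72]
[125  39  40  42  44  53  50  50  46  54  54  54  55  60  59  56  48  49
  51  52  91 170] [ 49  53  55  49  58  57  54  51  55  56  51  52  54  53  57  91 143 166
 167 170 168 163]
```

View pics/c5.png

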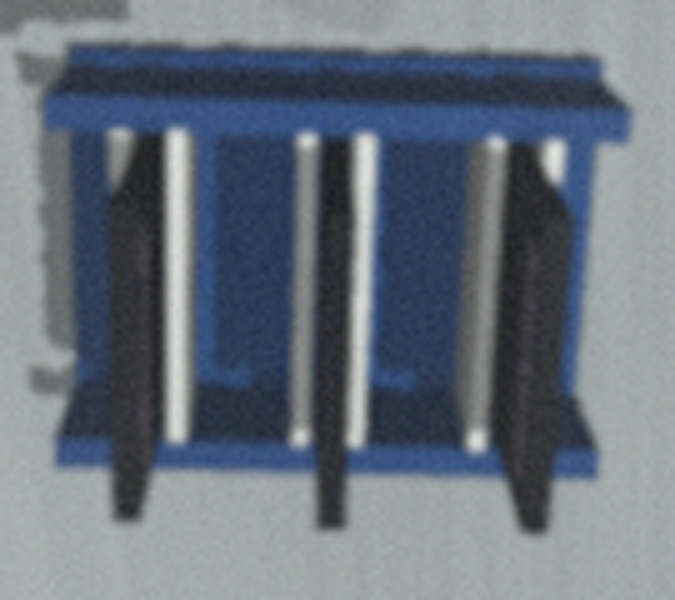

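The crop shows the plates' top edges. Left runs (240,190)-(240,254), middle (282,189)-(281.5,255), right (326,192)-(322,256).

```bash
python3 - <<'E'
from h import *
m=bot.camera_model("wrist");T=bot.camera_model("top")
for n,f,t in (((239.6,190),(240.,254),(436.5,264.9)),((282.2,188.8),(281.5,255),(438.5,244)),((326,192),(322,256),(439.5,223.5))):
    a,b=plane(m,n,.12),plane(m,f,.12);q,e=tri([(m,f),(T,t)])
    print(a.round(4),b.round(4),"len",np.linalg.norm(a-b).round(4),"mid",((a+b)/2).round(4),"ang",np.arctan2(-(a-b)[0],(a-b)[1]).round(3),"tri",q.round(4),e.round(4))
# rack ends: front/back wall tops z .055
E
```

```text
[ 0.4088 -0.3187  0.12  ] [ 0.3994 -0.4076  0.12  ] len 0.0894 mid [ 0.4041 -0.3631  0.12  ] ang -0.105 tri [ 0.4024 -0.4059  0.1273] 0.0026
[ 0.4622 -0.3211  0.12  ] [ 0.455  -0.4132  0.12  ] len 0.0924 mid [ 0.4586 -0.3671  0.12  ] ang -0.078 tri [ 0.4572 -0.4171  0.1147] 0.0025
[ 0.5169 -0.3293  0.12  ] [ 0.5094 -0.4187  0.12  ] len 0.0897 mid [ 0.5131 -0.374   0.12  ] ang -0.084 tri [ 0.5124 -0.4231  0.1117] 0.002
```

Plate tops measure about 0.12 m high, spaced 55 mm, yaw ≈ -0.088, and the lengths agree with 90 mm. Before picking, I'll measure the cleaner from two wrist positions.

```bash
echo '[[0.085,0.0389,0.0137,-0.0025,0,0,0],[0.085,0.0389,0.0137,-0.0025,0,0,0],[0.085,0.0389,0.0137,-0.0025,0,0,0],[0.085,0.0389,0.0137,-0.0025,0,0,0],[0.085,0.0389,0.0137,-0.0025,0,0,0],[0.085,0.0389,0.0137,-0.0025,0,0,0],[0.085,0,0,0,0,0,0]]' | python3 nudge.py; python3 - <<'E'
from h import *
im,m=snap("wrist","w6");np.save("w6.npy",m,allow_pickle=True);print(tool()[0])
E
echo '[[0.085,0.0389,0.0137,-0.0025,0,0,0],[0.085,0.0389,0.0137,-0.0025,0,0,0],[0.085,0.0389,0.0137,-0.0025,0,0,0],[0.085,0.0389,0.0137,-0.0025,0,0,0],[0.085,0.0389,0.0137,-0.0025,0,0,0],[0.085,0,0,0,0,0,0]]' | python3 nudge.py; python3 - <<'E'
from h import *
im,m=snap("wrist","w7");np.save("w7.npy",m,allow_pickle=True);print(tool()[0])
a=cv2.imread("pics/w6.png");cv2.imwrite("pics/c67.png",np.hstack([cv2.resize(x,(400,300)) for x in (a,im)])) 
E
```

```text
time_s: 9.28
tcp_pos: [0.5568, -0.0588, 0.3673]
ee_rot: [0.0, 0.731, 0.683, 0.001]
force: [-0.8, -0.5, -0.2]
width: 0.085
grip_force: 0.0
[ 0.55567083 -0.06139933  0.36695695]
time_s: 9.83
tcp_pos: [0.639, 0.1292, 0.379]
ee_rot: [0.0, 0.731, 0.682, 0.0]
force: [-0.1, 0.5, -0.2]
width: 0.0849
grip_force: 0.0
[0.63789901 0.12638261 0.37878613]
```

View pics/c67.png

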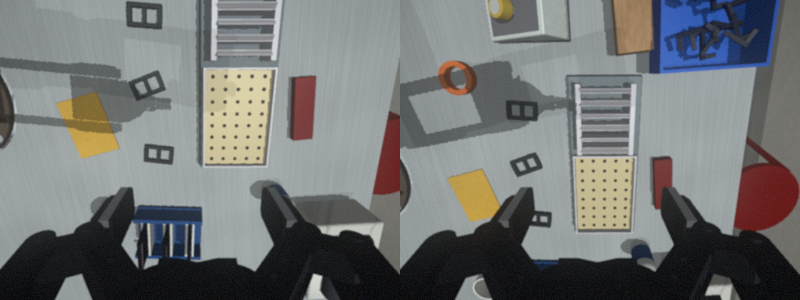

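The two wrist views show the tray, the slots, the buckles and the red case at the right. I'll zoom in on the slots for accuracy.

```bash
python3 - <<'E'
from h import *
im=cv2.imread("pics/w7.png")
cv2.imwrite("pics/c7.png",cv2.resize(im[95:225,225:345],None,fx=4.6,fy=4.6,interpolation=2))
for f in("w6","w7"):
    m=np.load(f+".npy",allow_pickle=True).item();i=cv2.imread(f"pics/{f}.png")
    h,s,v=cv2.split(cv2.cvtColor(i,cv2.COLOR_BGR2HSV));mk=((h>12)&(h<38)&(s>40)&(s<140)&(v>120)).astype(np.uint8)
    mk=cv2.morphologyEx(mk,cv2.MORPH_CLOSE,np.ones((9,9)))
    cs,_=cv2.findContours(mk,0,2);c=max(cs,key=cv2.contourArea);q=cv2.boxPoints(cv2.minAreaRect(c));ap=cv2.approxPolyDP(c,6,True)[:,0]
    print(f,ap.tolist());W=np.array([plane(m,u,.03)[:2] for u in ap]);print(W.round(4).tolist(),W.mean(0))
E
```

```text
w6 [[288, 99], [287, 227], [368, 228], [381, 99]]
[[0.5794, 0.0231], [0.5667, -0.1794], [0.702, -0.1903], [0.7159, 0.014]] [ 0.64099797 -0.08316111]
w7 [[326, 222], [246, 222], [250, 320], [321, 319]]
[[0.7156, 0.0081], [0.5795, 0.0174], [0.5675, -0.1827], [0.7026, -0.1896]] [ 0.64129246 -0.08669381]
```

View pics/c7.png

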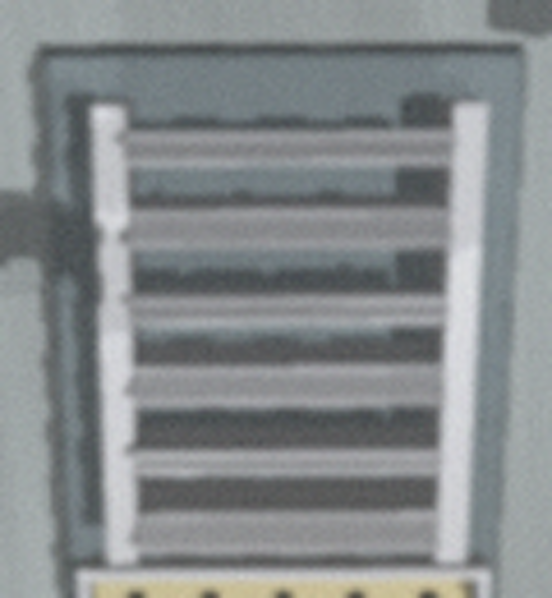

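The crop shows six lip walls, which pair up into three slots. Their centres fall at crop rows 188, 349 and 501, crop column ~290.

```bash
python3 - <<'E'
from h import *
m=np.load("w7.npy",allow_pickle=True).item()
f=lambda x,y:(225+x/4.6,95+y/4.6)
P=[plane(m,f(290,188.5),.08),plane(m,f(290,349),.08),plane(m,f(289.5,501.5),.08)]
print(np.round(P,4),[np.linalg.norm(P[i]-P[i+1]) for i in(0,1)],np.arctan2((P[0]-P[2])[0],(P[0]-P[2])[1]))
a,b=plane(m,f(38,48),.03),plane(m,f(525,45),.03);print("base end",a,b,np.linalg.norm(a-b),(a+b)/2)
# outer lip edges widths at z .08
for y0,y1 in((130,247),(293,405),(448,555)): print(np.linalg.norm(plane(m,f(290,y0),.08)-plane(m,f(290,y1),.08)))
u=np.array([.064,.998]);t=np.array([.641,-.0845])
print("from tray centre along y:",[(p[:2]-t)@u for p in P],((a+b)/2)[:2]-t)
# same points in top image for check
T=bot.camera_model("top");print([proj(T,p).round(1) for p in P])
it=cv2.imread("pics/top0.png");l=[proj(T,P[0]+np.array([*( -u*s),0])) for s in np.arange(-.03,.14,.004)]
print([int(it[int(round(q[1])),int(round(q[0]))].max()) for q in l])
E
```

```text
[[0.6575 0.1615 0.08  ]
 [0.6547 0.1118 0.08  ]
 [0.6517 0.0612 0.08  ]] [np.float64(0.049748857486746643), np.float64(0.05066504889689994)] 0.05747296745822609
base end [0.57880535 0.20729574 0.03      ] [0.73882998 0.19739193 0.03      ] 0.16033080451132892 [0.65881767 0.20234384 0.03      ]
0.03502400435734189
0.03595750165104683
0.036800309506263895
from tray centre along y: [np.float64(0.2465617117003288), np.float64(0.19681203715101206), np.float64(0.14614508090238923)] [0.01781767 0.28684384]
[array([223.8, 168.9]), array([241.7, 170.2]), array([259.9, 171.6])]
[81, 82, 84, 91, 84, 88, 41, 49, 82, 87, 108, 97, 52, 79, 79, 85, 100, 83, 94, 45, 78, 77, 96, 87, 63, 80, 79, 78, 84, 83, 85, 63, 78, 78, 90, 95, 100, 85, 80, 79, 76, 80, 101]
```

The slots check out: pitch is 50 mm, base width 160 mm, and cleaner yaw ≈ -0.061. Now plate 1, at x=.513.

```bash
python3 - <<'E'
from h import *
go([.5131,-.374,.20],down(-.088))
E
```

```text
tool dxyz [-0.5076 -0.0899  0.1795] rotvec [0.0003 0.0014 0.0187]
```

```bash
echo '[[0.085,-0.03626,-0.0064,0.0128,0,0,0],[0.085,-0.03626,-0.0064,0.0128,0,0,0],[0.085,-0.03626,-0.0064,0.0128,0,0,0],[0.085,-0.03626,-0.0064,0.0128,0,0,0],[0.085,-0.03626,-0.0064,0.0128,0,0,0],[0.085,-0.03626,-0.0064,0.0128,0,0,0],[0.085,-0.03626,-0.0064,0.0128,0,0,0]]' | python3 nudge.py; echo '[[0.085,-0.03626,-0.0064,0.0128,0,0,0],[0.085,-0.03626,-0.0064,0.0128,0,0,0],[0.03,-0.03626,-0.0064,0.0128,0,0,0],[0.03,-0.03626,-0.0064,0.0128,0,0,0],[0.03,-0.03626,-0.0064,0.0128,0,0,0],[0.03,-0.03626,-0.0064,0.0128,0,0,0],[0.03,-0.03626,-0.0064,0.0128,0,0,0.0187],[0.03,0,0,0,0,0,0]]' | python3 nudge.py; python3 - <<'E'
from h import *
go([.5131,-.374,.081],down(-.088));snap("wrist","w8");m=bot.camera_model("wrist");print(proj(m,[.5131,-.374,.12]),proj(m,[.5169,-.3293,.12]))
E
```

```text
time_s: 10.47
tcp_pos: [0.5725, -0.1289, 0.2898]
ee_rot: [0.001, 0.733, 0.681, -0.0]
force: [1.0, 0.4, -0.3]
width: 0.0848
grip_force: 0.0
time_s: 11.13
tcp_pos: [0.5074, -0.3819, 0.1986]
ee_rot: [-0.0, 0.74, 0.672, -0.001]
force: [-1.3, 1.3, -0.3]
width: 0.0299
grip_force: 0.0
tool dxyz [0.0086 0.0051 0.1176] rotvec [-0.0017  0.0015 -0.0087]
[282.62737191 203.05912243] [282.42602879 143.08061766]
```

View pics/w8.png

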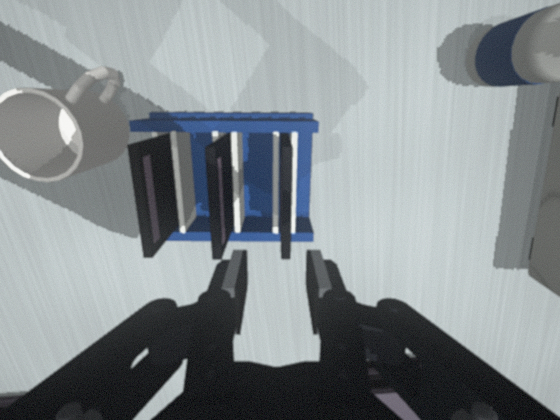

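Plate 1's top edge sits at column ~286, rows 146-257. I'll refine its position using both wrist views.

```bash
python3 - <<'E'
from h import *
m=bot.camera_model("wrist");im=cv2.imread("pics/w8.png")
for r in (165,190,215,240,252): print(r,im[r,274:300].max(1))
print(im[250:264,286].max(1),im[134:156,287].max(1))
for r in ((286,150),(286,201),(286,257)): print(plane(m,r,.12))
go([.5155,-.374,.081],down(-.088))
E
```

```text
165 [146 145 148 141 119 101  69  64  63  66  63  63  68  61  70  61  63  97
 168 227 236 236 216 170 151 148]
190 [144 146 148 135 118  91  72  60  57  54  56  55  55  62  69  65  69 111
 178 231 234 216 179 159 157 161]
215 [162 163 161 144 123  89  66  53  55  58  55  55  57  53  52  55  86 164
 232 239 235 202 161 142 140 142]
240 [160 164 162 165 164 147 116  81  60  61  56  58  63  62  61  67  90 129
 156 161 157 159 160 158 164 159]
252 [201 198 200 206 206 193 166 105  63  62  69  59  62  63  63  83 133 186
 205 201 207 205 207 204 201 199]
[ 62  65  62  68  63  64  61  67  94 149 186 196 202 200] [60 57 53 50 53 48 49 50 46 57 52 48 55 66 69 68 73 64 72 63 69 66]
[ 0.51901627 -0.33442179  0.12      ]
[ 0.51577748 -0.37261059  0.12      ]
[ 0.51179433 -0.41957637  0.12      ]
tool dxyz [0.0061 0.0068 0.1185] rotvec [-0.0014  0.0004 -0.0082]
```

```bash
echo '[[0.03,0.006,0.0068,0,0,0,-0.008],[0.03,0,0,0.03,0,0,0],[0.03,0,0,0.03,0,0,0],[0.03,0,0,0.03,0,0,0],[0.03,0,0,0.0285,0,0,0],[0.03,0,0,0,0,0,0],[0,0,0,0,0,0,0],[0,0,0,0,0,0,0]]' | python3 nudge.py; echo '[[0,0,0,0,0,0,0],[0,0,0,0,0,0,0],[0,0,0,0,0,0,0]]' | python3 nudge.py;python3 - <<'E'
from h import *
print(tool()[0],bot.get_obs()["force"])
E
```

```text
time_s: 11.85
tcp_pos: [0.52, -0.3707, 0.0846]
ee_rot: [0.001, 0.735, 0.678, -0.0]
force: [-25.3, 3.4, -5.2]
width: 0.0077
grip_force: 60.5
time_s: 12.1
tcp_pos: [0.5186, -0.3706, 0.0846]
ee_rot: [0.0, 0.736, 0.677, -0.0]
force: [-8.4, 0.0, -5.1]
width: 0.0071
grip_force: 58.1
[ 0.51858138 -0.37059939  0.08457112] [-8.39631324  0.03091741 -5.14655438]
```

```bash
echo '[[0,0,0,-0.02,0,0,0],[0,0,0,-0.03,0,0,0],[0,0,0,-0.035,0,0,0],[0,0,0,-0.035,0,0,0],[0,0,0,-0.035,0,0,0],[0,0,0,-0.035,0,0,0],[0,0,0,-0.02,0,0,0],[0,0,0,0,0,0,0]]' | python3 nudge.py; python3 - <<'E'
from h import *
snap("wrist","w9");snap("side","s9");go([.654,.1115,.28],down(np.pi/2-.061));print(bot.get_obs()["width"])
E
```

```text
time_s: 12.77
tcp_pos: [0.5213, -0.372, 0.3011]
ee_rot: [0.006, 0.736, 0.677, 0.001]
force: [0.5, -0.9, 0.1]
width: 0.007
grip_force: 58.9
tool dxyz [0.4919 0.0939 0.0145] rotvec [ 1.1000e-03  7.2000e-03 -1.5924e+00]
0.007412855763322619
```

View pics/w9.png

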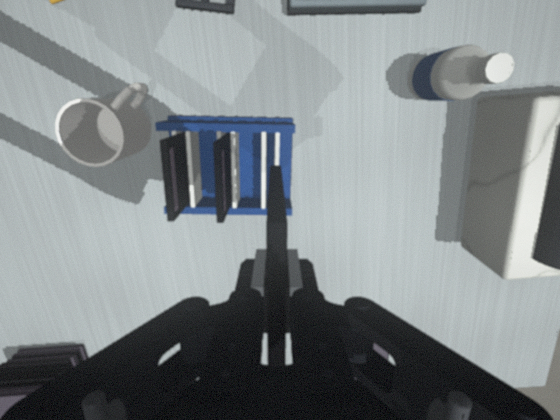

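Plate 1 is held upright with its bottom edge end at (277,167). The other two plates are still in the rack. I'm moving to the middle slot.

```bash
python3 - <<'E'
from h import *
m=bot.camera_model("wrist");p,r=tool();q=plane(m,(277.5,167),p[2]-.0746);print("plate end in tool axes",r.inv().apply(q-p))
E
echo '[[0,0.0378,0.0072,0,0,0,0],[0,0.0378,0.0072,0,0,0,0],[0,0.0378,0.0072,0,0,0,0],[0,0.0378,0.0072,0,0,0,0],[0,0.0378,0.0072,0,0,0,0],[0,0.0378,0.0072,0,0,0,0],[0,0.0378,0.0072,0,0,0,0],[0,0.0378,0.0072,0,0,0,0]]' | python3 nudge.py;echo '[[0,0.0378,0.0072,0,0,0,0],[0,0.0378,0.0072,0,0,0,0],[0,0.0378,0.0072,0,0,0,0],[0,0.0378,0.0072,0,0,0,0],[0,0.0378,0.0072,0,0,0,0],[0,0,0,0,0,0,-0.12],[0,0,0,0,0,0,-0.12],[0,0,0,0,0,0,-0.12]]' | python3 nudge.py; echo '[[0,0,0,0,0,0,-0.12],[0,0,0,0,0,0,-0.12],[0,0,0,0,0,0,-0.12],[0,0,0,0,0,0,-0.12],[0,0,0,0,0,0,-0.12],[0,0,0,0,0,0,-0.12],[0,0,0,0,0,0,-0.12],[0,0,0,0,0,0,-0.12]]' | python3 nudge.py;echo '[[0,0,0,0,0,0,-0.12],[0,0,0,0,0,0,-0.12],[0,0,0,0,0,0,-0.03],[0,0,0,0,0,0,0],[0,0,0,0,0,0,0],[0,0,0,0,0,0,0]]' | python3 nudge.py; python3 - <<'E'
from h import *
go([.654,.1115,.18],down(np.pi/2-.061));print(bot.get_obs()["width"],bot.get_obs()["joint_pos"])
E
```

```text
plate end in tool axes [0.03450268 0.00037303 0.07447021]
time_s: 13.53
tcp_pos: [0.6012, -0.072, 0.2922]
ee_rot: [0.001, 0.736, 0.677, -0.0]
force: [0.5, -0.4, -0.4]
width: 0.0072
grip_force: 58.9
time_s: 14.2
tcp_pos: [0.6525, 0.1124, 0.2916]
ee_rot: [0.001, 0.6, 0.8, -0.001]
force: [1.0, -0.4, -0.1]
width: 0.0069
grip_force: 58.9
time_s: 14.87
tcp_pos: [0.6525, 0.1113, 0.2918]
ee_rot: [0.0, 0.163, 0.987, -0.001]
force: [1.1, 0.6, -1.3]
width: 0.0072
grip_force: 58.9
time_s: 15.37
tcp_pos: [0.6529, 0.1112, 0.2921]
ee_rot: [0.0, 0.033, 0.999, -0.001]
force: [0.2, -0.3, -0.6]
width: 0.0074
grip_force: 58.9
tool dxyz [-0.001   0.0005  0.1121] rotvec [-0.0016  0.001  -0.0044]
0.007415685372679762 [ 0.12393581  0.44783066  1.49441297 -0.00182874  1.19869367 -1.38084175]
```

```bash
python3 - <<'E'
from h import *
im,m=snap("wrist","w10");m=bot.camera_model("wrist");p,r=tool()
for c in (274,277,280): print(c,im[140:200:2,c].max(1))
print(im[200,262:294].max(1))
for row in range(150,190,4):
    print(row,r.inv().apply(plane(m,(277.5,row),p[2]-.0746)-p).round(4))
print("expected px of end at x=.045:",proj(m,p+r.apply([.045,0,.0746])),proj(m,p+r.apply([.045,0,-.035])))
E
```

```text
274 [133 130 125 132 150 148 148 147 148 150 152 133 118  69  60  60  60  64
  63  59  67  61  56  64  61  66  63  58  65  63]
277 [143 142 143 142 143 144 143 149 156 153 157 154 147  71  62  61  57  61
  61  66  62  61  67  62  59  65  65  62  57  68]
280 [103 102 110 107 106 105 107 104 100 107 113 153 153 104  81  75  72  62
  65  59  64  61  62  57  59  62  61  62  55  60]
[123 150 182 207 189 156 100  64  63  60  59  56  65  57  58  65  62  61
  63  61  66  80 125 164 171 169 164 170 179 192 182 142]
150 [ 0.0488 -0.0006  0.0745]
154 [ 0.046  -0.0006  0.0745]
158 [ 0.0431 -0.0006  0.0746]
162 [ 0.0403 -0.0006  0.0746]
166 [ 0.0374 -0.0006  0.0746]
170 [ 0.0345 -0.0006  0.0746]
174 [ 0.0316 -0.0006  0.0746]
178 [ 0.0287 -0.0006  0.0746]
182 [ 0.0257 -0.0006  0.0746]
186 [ 0.0227 -0.0005  0.0746]
expected px of end at x=.045: [278.37020588 155.34562832] [280.36197967 203.76244384]
```

The plate sits 7.3 mm off-centre in the grip, and the top-camera triangulation agrees. I'll compensate for it and lower the plate.

```bash
echo '[[0,0.0065,0.0005,0.03,0,0,-0.004],[0,0,0,0.035,0,0,0],[0,0,0,0.035,0,0,0],[0,0,0,0.022,0,0,0],[0,0,0,0,0,0,0],[0,0,0,0,0,0,0],[0,0,0,0,0,0,0]]' | python3 nudge.py; python3 - <<'E'
from h import *
go([.6467,.1115,.1046],down(np.pi/2-.061));
im,m=snap("wrist","w11");p,r=tool()
# where slot B lip ends/walls appear vs plate: save crop only
snap("top","t11");print(bot.get_obs()["force"])
E
```

```text
time_s: 16.0
tcp_pos: [0.6478, 0.1121, 0.172]
ee_rot: [0.002, 0.03, 1.0, -0.001]
force: [0.3, 0.0, 0.1]
width: 0.0069
grip_force: 58.9
tool dxyz [ 0.0013 -0.0005  0.0674] rotvec [-0.0011  0.0033  0.0009]
[ 0.72924678 -0.08191277 -0.74324924]
```

```bash
echo '[[0,0.0013,-0.0005,0.012,0,0,0],[0,0,0,0.012,0,0,0],[0,0,0,0.01,0,0,0],[0,0,0,0,0,0,0]]' | python3 nudge.py;echo '[[0,0,0,0.01,0,0,0],[0,0,0,0.01,0,0,0],[0,0,0,0.008,0,0,0],[0,0,0,0,0,0,0],[0,0,0,0,0,0,0]]' | python3 nudge.py
```

```text
time_s: 16.43
tcp_pos: [0.6441, 0.1113, 0.1336]
ee_rot: [-0.001, 0.03, 1.0, -0.001]
force: [-0.7, 2.0, -1.8]
width: 0.0073
grip_force: 59.5
time_s: 16.85
tcp_pos: [0.6452, 0.1113, 0.1076]
ee_rot: [0.0, 0.03, 1.0, -0.001]
force: [0.0, 1.0, -0.3]
width: 0.0071
grip_force: 59.6
```

```bash
echo '[[0,0,0,0.002,0,0,0],[0,0,0,0.002,0,0,0],[0,0,0,0.001,0,0,0],[0,0,0,0,0,0,0],[0,0,0,0,0,0,0]]' | python3 nudge.py
```

```text
time_s: 17.27
tcp_pos: [0.646, 0.1115, 0.1043]
ee_rot: [0.001, 0.03, 1.0, -0.001]
force: [-2.7, -0.1, 7.9]
width: 0.0071
grip_force: 60.9
```

It's seated: the contact force is 7.9 N at the expected height. I'll release it and go back for plate 2.

```bash
echo '[[0.03,0,0,0,0,0,0],[0.03,0,0,0,0,0,0],[0.03,0,0,0,0,0,0],[0.03,0,0,-0.02,0,0,0],[0.03,0,0,-0.04,0,0,0],[0.03,0,0,-0.04,0,0,0],[0.03,0,0,-0.04,0,0,0],[0.03,0,0,-0.04,0,0,0.1]]' | python3 nudge.py; echo '[[0.03,0,0,0,0,0,0.12],[0.03,0,0,0,0,0,0.12],[0.03,0,0,0,0,0,0.12],[0.03,0,0,0,0,0,0.12],[0.03,0,0,0,0,0,0.12],[0.03,0,0,0,0,0,0.12],[0.03,0,0,0,0,0,0.12],[0.03,0,0,0,0,0,0.12]]' | python3 nudge.py;echo '[[0.03,0,0,0,0,0,0.12],[0.03,0,0,0,0,0,0.12],[0.03,0,0,0,0,0,0.12],[0.03,0,0,0,0,0,0.12],[0.03,0,0,0,0,0,0.06],[0.03,0,0,0,0,0,0],[0.03,0,0,0,0,0,0]]' | python3 nudge.py; python3 - <<'E'
from h import *
im,m=snap("top","t12");print(tool()[0])
go([.462,-.3705,.20],down(-.088))
E
```

```text
time_s: 17.93
tcp_pos: [0.645, 0.1116, 0.2852]
ee_rot: [0.001, 0.079, 0.997, -0.001]
force: [1.2, -0.4, 0.3]
width: 0.03
grip_force: 0.0
time_s: 18.6
tcp_pos: [0.6454, 0.1116, 0.2833]
ee_rot: [0.001, 0.534, 0.846, -0.0]
force: [-0.3, 0.3, -0.1]
width: 0.0305
grip_force: 0.0
time_s: 19.18
tcp_pos: [0.6454, 0.1117, 0.2834]
ee_rot: [0.001, 0.737, 0.676, 0.0]
force: [0.3, -0.2, -0.0]
width: 0.0301
grip_force: 0.0
[0.6453692  0.11167153 0.28331602]
tool dxyz [-0.496  -0.1413  0.0838] rotvec [0.0015 0.0014 0.0018]
```

```bash
echo '[[0.03,-0.03815,-0.0109,0.0064,0,0,0],[0.03,-0.03815,-0.0109,0.0064,0,0,0],[0.03,-0.03815,-0.0109,0.0064,0,0,0],[0.03,-0.03815,-0.0109,0.0064,0,0,0],[0.03,-0.03815,-0.0109,0.0064,0,0,0],[0.03,-0.03815,-0.0109,0.0064,0,0,0],[0.03,-0.03815,-0.0109,0.0064,0,0,0],[0.03,-0.03815,-0.0109,0.0064,0,0,0]]' | python3 nudge.py;echo '[[0.03,-0.03815,-0.0109,0.0064,0,0,0],[0.03,-0.03815,-0.0109,0.0064,0,0,0],[0.03,-0.03815,-0.0109,0.0064,0,0,0],[0.03,-0.03815,-0.0109,0.0064,0,0,0],[0.03,-0.03815,-0.0109,0.0064,0,0,0],[0.03,0,0,0,0,0,0],[0.03,0,0,0,0,0,0],[0.03,0,0,0,0,0,0]]' | python3 nudge.py; python3 - <<'E'
from h import *
im,m=snap("wrist","w12");m=bot.camera_model("wrist");print(tool()[0],proj(m,[.462,-.3705,.12]))
for r in (170,200,225,235): print(r,im[r,258:304].max(1))
print(list(zip(range(240,268),im[240:268,280].max(1))))
g=im.max(2); 
E
```

```text
time_s: 19.9
tcp_pos: [0.5306, -0.1863, 0.2324]
ee_rot: [0.001, 0.737, 0.676, 0.0]
force: [1.2, -0.7, 0.3]
width: 0.0303
grip_force: 0.0
time_s: 20.57
tcp_pos: [0.4602, -0.3697, 0.2005]
ee_rot: [0.001, 0.738, 0.675, 0.0]
force: [0.3, -0.3, 0.0]
width: 0.0303
grip_force: 0.0
[ 0.46057808 -0.36924444  0.20073831] [278.68243045 211.19279159]
170 [ 92  83  92  91  90  88  96 110 132 140 140 139 129 102  70  50  57  59
  54  56  62  59  54  53  97 158 218 229 231 226 208 170 142 137 141 145
 144 140 143 143 140 142 141 140 139 129]
200 [101 100 101 100 101  96 108 117 126 135 137 135 120  91  60  44  46  49
  47  50  46  34  39  76 140 199 223 226 225 205 180 157 150 154 150 149
 150 149 151 155 152 155 152 149 137 110]
225 [ 68  77  68  71  68  73  88 114 152 158 153 152 128  90  64  52  57  51
  51  50  53  46  59 106 181 230 237 236 228 178 114  78  70  75  78  73
  72  73  75  74  71  77  69  75  73  78]
235 [ 74  75  70  71  68  80 112 172 230 237 235 222 178 111  61  45  57  55
  55  55  58  50  62 120 183 230 237 235 220 159  92  77  73  71  72  72
  69  73  69  75  75  76  75  72  77  79]
[(240, np.uint8(67)), (241, np.uint8(70)), (242, np.uint8(72)), (243, np.uint8(73)), (244, np.uint8(64)), (245, np.uint8(66)), (246, np.uint8(70)), (247, np.uint8(66)), (248, np.uint8(80)), (249, np.uint8(83)), (250, np.uint8(76)), (251, np.uint8(80)), (252, np.uint8(86)), (253, np.uint8(84)), (254, np.uint8(90)), (255, np.uint8(78)), (256, np.uint8(88)), (257, np.uint8(84)), (258, np.uint8(88)), (259, np.uint8(86)), (260, np.uint8(89)), (261, np.uint8(85)), (262, np.uint8(86)), (263, np.uint8(93)), (264, np.uint8(86)), (265, np.uint8(103)), (266, np.uint8(142)), (267, np.uint8(176))]
```

```bash
python3 - <<'E'
from h import *
m=bot.camera_model("wrist");f=plane(m,(276,265.5),.12);mid=f+.045*np.array([.088,.996,0]);print(f,mid,tri([(m,(276,265.5)),(bot.camera_model("top"),(438.5,244))]))
go([mid[0],mid[1],.0835],down(-.088))
E
```

```text
[ 0.45591148 -0.41707584  0.12      ] [ 0.45987148 -0.37225584  0.12      ] (array([ 0.45750646, -0.41337951,  0.1277758 ]), np.float64(0.0013686472336835974))
tool dxyz [-0.0029 -0.0006  0.1172] rotvec [0.0017 0.0012 0.0002]
```

```bash
echo '[[0.03,-0.004,0,0.03,0,0,0],[0.03,0,0,0.03,0,0,0],[0.03,0,0,0.03,0,0,0],[0.03,0,0,0.0272,0,0,0],[0.03,0,0,0,0,0,0],[0.03,0,0,0,0,0,0],[0,0,0,0,0,0,0],[0,0,0,0,0,0,0]]' | python3 nudge.py; echo '[[0,0,0,0,0,0,0],[0,0,0,0,0,0,0],[0,0,0,0,0,0,0],[0,0,0,0,0,0,0]]' | python3 nudge.py; echo '[[0,0,0,-0.02,0,0,0],[0,0,0,-0.03,0,0,0],[0,0,0,-0.035,0,0,0],[0,0,0,-0.035,0,0,0],[0,0,0,-0.035,0,0,0],[0,0,0,-0.035,0,0,0],[0,0,0,-0.02,0,0,0],[0,0,0,0,0,0,0]]' | python3 nudge.py; python3 - <<'E'
from h import *
go([.651,.0616,.29],down(np.pi/2-.061));print(bot.get_obs()["width"])
E
```

```text
time_s: 21.28
tcp_pos: [0.4614, -0.3745, 0.0855]
ee_rot: [0.002, 0.738, 0.675, 0.0]
force: [2.2, 2.8, 18.9]
width: 0.0069
grip_force: 59.6
time_s: 21.62
tcp_pos: [0.4613, -0.3746, 0.0855]
ee_rot: [0.003, 0.738, 0.675, 0.0]
force: [2.2, 3.0, 9.5]
width: 0.0072
grip_force: 60.1
time_s: 22.28
tcp_pos: [0.4615, -0.3752, 0.2999]
ee_rot: [0.006, 0.738, 0.675, 0.0]
force: [0.3, -1.4, -0.3]
width: 0.0074
grip_force: 58.8
tool dxyz [0.4519 0.1499 0.0081] rotvec [ 1.4000e-03  1.2400e-02 -1.5986e+00]
0.007397680231017562
```

```bash
echo '[[0,0.0377,0.0125,0,0,0,0],[0,0.0377,0.0125,0,0,0,0],[0,0.0377,0.0125,0,0,0,0],[0,0.0377,0.0125,0,0,0,0],[0,0.0377,0.0125,0,0,0,0],[0,0.0377,0.0125,0,0,0,0],[0,0.0377,0.0125,0,0,0,0],[0,0.0377,0.0125,0,0,0,0]]' | python3 nudge.py;echo '[[0,0.0377,0.0125,0,0,0,0],[0,0.0377,0.0125,0,0,0,0],[0,0.0377,0.0125,0,0,0,0],[0,0.0377,0.0125,0,0,0,0],[0,0,0,0,0,0,-0.12],[0,0,0,0,0,0,-0.12],[0,0,0,0,0,0,-0.12],[0,0,0,0,0,0,-0.12]]' | python3 nudge.py; echo '[[0,0,0,0,0,0,-0.12],[0,0,0,0,0,0,-0.12],[0,0,0,0,0,0,-0.12],[0,0,0,0,0,0,-0.12],[0,0,0,0,0,0,-0.12],[0,0,0,0,0,0,-0.12],[0,0,0,0,0,0,-0.12],[0,0,0,0,0,0,-0.12]]' | python3 nudge.py;echo '[[0,0,0,0,0,0,-0.12],[0,0,0,0,0,0,-0.04],[0,0,0,0,0,0,0],[0,0,0,0,0,0,0],[0,0,0,0,0,0,0]]' | python3 nudge.py; cat >> h.py <<'E'
def hang(zb):
    im,m=snap("wrist");m=bot.camera_model("wrist");p,r=tool()
    c=im[120:215,275:279].max(2).mean(1);rows=np.arange(120,215)
    d=np.array([c[i-8:i].mean()-c[i:i+8].mean() for i in range(8,len(c)-8)]);row=rows[8+d.argmax()]-.5
    # last bright->dark step followed by dark all the way
    x=r.inv().apply(plane(m,(277,row),p[2]-zb)-p);print("row",row,"end",x.round(4),"offset",(x[0]-.045).round(4),c[::5].round())
E
python3 - <<'E'
from h import *
hang(.0755);go([.651,.0616,.165],down(np.pi/2-.061))
E
```

```text
time_s: 22.95
tcp_pos: [0.5864, -0.0802, 0.2935]
ee_rot: [0.001, 0.738, 0.675, 0.0]
force: [0.7, -0.5, -0.5]
width: 0.0069
grip_force: 58.7
time_s: 23.62
tcp_pos: [0.6491, 0.064, 0.293]
ee_rot: [0.001, 0.553, 0.833, -0.0]
force: [-0.3, -0.4, -1.3]
width: 0.0073
grip_force: 58.8
time_s: 24.28
tcp_pos: [0.6491, 0.0636, 0.2932]
ee_rot: [0.001, 0.107, 0.994, -0.001]
force: [0.5, -0.4, -0.4]
width: 0.0076
grip_force: 58.8
time_s: 24.7
tcp_pos: [0.6493, 0.0636, 0.2931]
ee_rot: [0.001, 0.031, 1.0, -0.001]
force: [0.1, -0.2, -1.9]
width: 0.0074
grip_force: 58.8
row 151.5 end [ 0.0476 -0.001   0.0754] offset 0.0026 [116. 210. 186. 146. 138. 142. 139.  63.  61.  61.  63.  60.  61.  62.
  60.  62.  64.  62.  63.]
tool dxyz [-0.0016 -0.0017  0.1281] rotvec [-0.0014  0.0016 -0.0004]
```

```bash
echo '[[0,-0.0042,-0.0017,0.03,0,0,0],[0,0,0,0.035,0,0,0],[0,0,0,0.035,0,0,0],[0,0,0,0.028,0,0,0],[0,0,0,0,0,0,0],[0,0,0,0,0,0,0],[0,0,0,0,0,0,0]]' | python3 nudge.py;echo '[[0,0,0,0.01,0,0,0],[0,0,0,0.012,0,0,0],[0,0,0,0.01,0,0,0],[0,0,0,0,0,0,0]]' | python3 nudge.py;echo '[[0,0,0,0.01,0,0,0],[0,0,0,0.01,0,0,0],[0,0,0,0.005,0,0,0],[0,0,0,0.002,0,0,0],[0,0,0,0,0,0,0],[0,0,0,0,0,0,0]]' | python3 nudge.py
```

```text
time_s: 25.33
tcp_pos: [0.6548, 0.0615, 0.1668]
ee_rot: [0.002, 0.03, 1.0, -0.001]
force: [-0.1, 0.2, -1.5]
width: 0.0073
grip_force: 58.7
time_s: 25.67
tcp_pos: [0.6525, 0.0613, 0.1309]
ee_rot: [-0.001, 0.03, 1.0, -0.001]
force: [-0.9, 0.4, -2.2]
width: 0.0073
grip_force: 58.7
time_s: 26.17
tcp_pos: [0.6538, 0.0614, 0.1058]
ee_rot: [0.001, 0.03, 1.0, -0.001]
force: [-0.2, -0.2, -1.1]
width: 0.0072
grip_force: 58.8
```

```bash
echo '[[0,0,0,0.0015,0,0,0],[0,0,0,0,0,0,0],[0,0,0,0,0,0,0],[0,0,0,0,0,0,0]]' | python3 nudge.py
```

```text
time_s: 26.5
tcp_pos: [0.654, 0.0614, 0.1055]
ee_rot: [0.001, 0.03, 1.0, -0.001]
force: [-5.3, -0.4, 14.1]
width: 0.0075
grip_force: 61.3
```

Seated again. Releasing and going for plate 3.

```bash
echo '[[0.03,0,0,0,0,0,0],[0.03,0,0,0,0,0,0],[0.03,0,0,0,0,0,0],[0.03,0,0,-0.02,0,0,0],[0.03,0,0,-0.04,0,0,0],[0.03,0,0,-0.04,0,0,0],[0.03,0,0,-0.04,0,0,0],[0.03,0,0,-0.04,0,0,0.1]]' | python3 nudge.py; echo '[[0.03,0,0,0,0,0,0.12],[0.03,0,0,0,0,0,0.12],[0.03,0,0,0,0,0,0.12],[0.03,0,0,0,0,0,0.12],[0.03,0,0,0,0,0,0.12],[0.03,0,0,0,0,0,0.12],[0.03,0,0,0,0,0,0.12],[0.03,0,0,0,0,0,0.12]]' | python3 nudge.py;echo '[[0.03,0,0,0,0,0,0.12],[0.03,0,0,0,0,0,0.12],[0.03,0,0,0,0,0,0.12],[0.03,0,0,0,0,0,0.12],[0.03,0,0,0,0,0,0.06],[0.03,0,0,0,0,0,0],[0.03,0,0,0,0,0,0]]' | python3 nudge.py; python3 - <<'E'
from h import *
go([.407,-.3665,.20],down(-.088))
E
```

```text
time_s: 27.17
tcp_pos: [0.6531, 0.0616, 0.2862]
ee_rot: [0.001, 0.079, 0.997, -0.001]
force: [1.9, 0.2, -0.3]
width: 0.0301
grip_force: 0.0
time_s: 27.83
tcp_pos: [0.6535, 0.0616, 0.2843]
ee_rot: [0.001, 0.534, 0.846, -0.0]
force: [-0.1, -0.4, 0.3]
width: 0.0303
grip_force: 0.0
time_s: 28.42
tcp_pos: [0.6535, 0.0616, 0.2843]
ee_rot: [0.001, 0.737, 0.676, -0.0]
force: [-0.0, 0.3, -0.3]
width: 0.0301
grip_force: 0.0
tool dxyz [-0.4477 -0.2087  0.0847] rotvec [0.0013 0.0014 0.0015]
```

```bash
echo '[[0.03,-0.0344,-0.01605,0.0065,0,0,0],[0.03,-0.0344,-0.01605,0.0065,0,0,0],[0.03,-0.0344,-0.01605,0.0065,0,0,0],[0.03,-0.0344,-0.01605,0.0065,0,0,0],[0.03,-0.0344,-0.01605,0.0065,0,0,0],[0.03,-0.0344,-0.01605,0.0065,0,0,0],[0.03,-0.0344,-0.01605,0.0065,0,0,0],[0.03,-0.0344,-0.01605,0.0065,0,0,0]]' | python3 nudge.py;echo '[[0.03,-0.0344,-0.01605,0.0065,0,0,0],[0.03,-0.0344,-0.01605,0.0065,0,0,0],[0.03,-0.0344,-0.01605,0.0065,0,0,0],[0.03,-0.0344,-0.01605,0.0065,0,0,0],[0.03,-0.0344,-0.01605,0.0065,0,0,0],[0.03,0,0,0,0,0,0],[0.03,0,0,0,0,0,0],[0.03,0,0,0,0,0,0]]' | python3 nudge.py; python3 - <<'E'
from h import *
im,m=snap("wrist","w13");m=bot.camera_model("wrist");print(tool()[0],proj(m,[.407,-.3665,.12]))
for r in (170,200,225,250): print(r,im[r,258:304].max(1))
for c in (274,278): print(im[244:276,c].max(1))
go([.407,-.3665,.0835],down(-.088))
for row in (262,265,268): print(row,plane(m,(276,row),.12)+.045*np.array([.088,.996,0]))
E
```

```text
time_s: 29.08
tcp_pos: [0.5002, -0.2025, 0.2326]
ee_rot: [0.001, 0.737, 0.676, 0.0]
force: [0.7, -0.9, -0.5]
width: 0.0297
grip_force: 0.0
time_s: 29.75
tcp_pos: [0.406, -0.3654, 0.2003]
ee_rot: [0.001, 0.738, 0.675, 0.0]
force: [-0.3, 1.5, 0.5]
width: 0.0303
grip_force: 0.0
[ 0.40641497 -0.36490623  0.20042487] [277.58455419 211.77689718]
170 [ 89  85  89  89  89  88 103 121 134 138 135 125 111  78  57  55  60  58
  57  55  58  52  52  84 141 197 224 223 225 203 178 146 135 137 144 138
 135 139 139 140 132 133 137 140 127 120]
200 [ 95 102 100 103  98 105 112 133 138 132 131 127 101  72  52  53  49  37
  47  46  46  44  63 121 178 215 221 222 212 186 154 146 146 147 147 147
 144 145 146 151 146 146 144 134 113 100]
225 [ 73  75  76  69  71  84 110 145 157 156 157 139 101  70  53  57  52  57
  55  54  50  54  90 167 225 236 232 234 202 132  75  66  72  68  71  71
  75  76  70  72  72  65  76  71  73  72]
250 [195 191 195 193 193 191 188 189 194 195 187 187 156 102  57  54  57  62
  58  58  58  73 128 174 193 192 190 188 185 186 189 196 189 186 191 184
 190 192 192 189 190 192 187 190 189 191]
[ 56  58  58  59  59  56  57  60  60  56  66  55  56  58  63  63  59  56
  54  89 138 177 186 193 191 190 190 186 193 186 190 190]
[ 53  55  56  58  60  58  58  58  61  57  60  61  55  60  59  61  60  63
  59  89 141 178 186 188 193 191 192 189 191 194 192 190]
tool dxyz [-0.0014  0.0005  0.1169] rotvec [0.0017 0.0012 0.0005]
262 [ 0.4060399  -0.36461631  0.12      ]
265 [ 0.40580491 -0.3673426   0.12      ]
268 [ 0.40556832 -0.37008752  0.12      ]
```

```bash
echo '[[0.03,-0.001,0,0.03,0,0,0],[0.03,0,0,0.03,0,0,0],[0.03,0,0,0.03,0,0,0],[0.03,0,0,0.027,0,0,0],[0.03,0,0,0,0,0,0],[0.03,0,0,0,0,0,0],[0,0,0,0,0,0,0],[0,0,0,0,0,0,0]]' | python3 nudge.py; echo '[[0,0,0,0,0,0,0],[0,0,0,0,0,0,0],[0,0,0,0,0,0,0],[0,0,0,0,0,0,0]]' | python3 nudge.py; echo '[[0,0,0,-0.02,0,0,0],[0,0,0,-0.03,0,0,0],[0,0,0,-0.035,0,0,0],[0,0,0,-0.035,0,0,0],[0,0,0,-0.035,0,0,0],[0,0,0,-0.035,0,0,0],[0,0,0,-0.03,0,0,0],[0,0,0,0,0,0,0]]' | python3 nudge.py; python3 - <<'E'
from h import *
go([.657,.1614,.30],down(np.pi/2-.061));print(bot.get_obs()["width"])
E
```

```text
time_s: 30.47
tcp_pos: [0.4073, -0.3671, 0.0852]
ee_rot: [0.002, 0.738, 0.675, 0.0]
force: [0.3, 4.5, 14.8]
width: 0.0072
grip_force: 59.3
time_s: 30.8
tcp_pos: [0.4072, -0.3671, 0.0852]
ee_rot: [0.002, 0.738, 0.675, 0.0]
force: [1.7, 3.2, 8.2]
width: 0.0075
grip_force: 59.5
time_s: 31.47
tcp_pos: [0.4078, -0.3681, 0.3109]
ee_rot: [0.006, 0.738, 0.675, 0.0]
force: [0.8, -1.1, 0.1]
width: 0.0072
grip_force: 58.8
tool dxyz [0.5496 0.2012 0.0083] rotvec [ 1.0000e-03  1.4300e-02 -1.5986e+00]
0.007168892314425864
```

```bash
echo '[[0,0.0366,0.0134,0,0,0,0],[0,0.0366,0.0134,0,0,0,0],[0,0.0366,0.0134,0,0,0,0],[0,0.0366,0.0134,0,0,0,0],[0,0.0366,0.0134,0,0,0,0],[0,0.0366,0.0134,0,0,0,0],[0,0.0366,0.0134,0,0,0,0],[0,0.0366,0.0134,0,0,0,0]]' | python3 nudge.py;echo '[[0,0.0366,0.0134,0,0,0,0],[0,0.0366,0.0134,0,0,0,0],[0,0.0366,0.0134,0,0,0,0],[0,0.0366,0.0134,0,0,0,0],[0,0.0366,0.0134,0,0,0,0],[0,0.0366,0.0134,0,0,0,0],[0,0.0366,0.0134,0,0,0,0],[0,0,0,0,0,0,-0.12]]' | python3 nudge.py; echo '[[0,0,0,0,0,0,-0.12],[0,0,0,0,0,0,-0.12],[0,0,0,0,0,0,-0.12],[0,0,0,0,0,0,-0.12],[0,0,0,0,0,0,-0.12],[0,0,0,0,0,0,-0.12],[0,0,0,0,0,0,-0.12],[0,0,0,0,0,0,-0.12]]' | python3 nudge.py;echo '[[0,0,0,0,0,0,-0.12],[0,0,0,0,0,0,-0.12],[0,0,0,0,0,0,-0.12],[0,0,0,0,0,0,-0.12],[0,0,0,0,0,0,-0.04],[0,0,0,0,0,0,0],[0,0,0,0,0,0,0],[0,0,0,0,0,0,0]]' | python3 nudge.py;
python3 - <<'E'
from h import *
hang(.0752);go([.657,.1614,.165],down(np.pi/2-.061))
E
```

```text
time_s: 32.13
tcp_pos: [0.539, -0.0822, 0.304]
ee_rot: [0.002, 0.738, 0.675, 0.0]
force: [0.6, -1.6, -1.3]
width: 0.0075
grip_force: 58.6
time_s: 32.8
tcp_pos: [0.6567, 0.1689, 0.3032]
ee_rot: [0.001, 0.697, 0.717, 0.002]
force: [-2.1, -0.8, -2.1]
width: 0.0074
grip_force: 58.8
time_s: 33.47
tcp_pos: [0.6547, 0.1627, 0.3037]
ee_rot: [0.001, 0.283, 0.959, -0.0]
force: [0.4, 0.5, -1.1]
width: 0.0072
grip_force: 58.8
time_s: 34.13
tcp_pos: [0.6548, 0.1628, 0.3033]
ee_rot: [0.001, 0.031, 1.0, -0.001]
force: [-0.5, 0.7, -0.9]
width: 0.0071
grip_force: 58.8
row 152.5 end [ 0.0469 -0.001   0.0751] offset 0.0019 [122. 230. 221. 158. 171. 171. 173.  63.  63.  60.  63.  63.  60.  62.
  64.  64.  67.  66.  68.]
tool dxyz [-0.002  -0.001   0.1382] rotvec [-0.0014  0.0019 -0.0004]
```

```bash
echo '[[0,-0.0039,-0.0012,0.035,0,0,0],[0,0,0,0.035,0,0,0],[0,0,0,0.035,0,0,0],[0,0,0,0.033,0,0,0],[0,0,0,0,0,0,0],[0,0,0,0,0,0,0],[0,0,0,0,0,0,0]]' | python3 nudge.py;echo '[[0,0,0,0.01,0,0,0],[0,0,0,0.012,0,0,0],[0,0,0,0.01,0,0,0],[0,0,0,0,0,0,0]]' | python3 nudge.py;echo '[[0,0,0,0.01,0,0,0],[0,0,0,0.01,0,0,0],[0,0,0,0.005,0,0,0],[0,0,0,0.002,0,0,0],[0,0,0,0.0015,0,0,0],[0,0,0,0,0,0,0],[0,0,0,0,0,0,0]]' | python3 nudge.py
```

```text
time_s: 34.77
tcp_pos: [0.6599, 0.1613, 0.1669]
ee_rot: [0.002, 0.03, 1.0, -0.001]
force: [0.1, 0.0, -0.6]
width: 0.0074
grip_force: 58.7
time_s: 35.1
tcp_pos: [0.6577, 0.1608, 0.1308]
ee_rot: [-0.001, 0.03, 1.0, -0.001]
force: [-0.2, -1.1, -1.6]
width: 0.0072
grip_force: 58.7
time_s: 35.68
tcp_pos: [0.6585, 0.161, 0.1053]
ee_rot: [0.0, 0.03, 1.0, -0.001]
force: [-8.1, -0.7, 16.8]
width: 0.0073
grip_force: 61.8
```

Plate 3 is seated. I'll release it and look at the buckles.

```bash
echo '[[0.03,0,0,0,0,0,0],[0.03,0,0,0,0,0,0],[0.03,0,0,0,0,0,0],[0.03,0,0,-0.02,0,0,0],[0.03,0,0,-0.04,0,0,0],[0.03,0,0,-0.04,0,0,0],[0.03,0,0,-0.04,0,0,0],[0.03,0,0,-0.04,0,0,0]]' | python3 nudge.py; echo '[[0.065,0.033,-0.036,0,0,0,0],[0.065,0.033,-0.036,0,0,0,0],[0.065,0.033,-0.036,0,0,0,0],[0.065,0.033,-0.036,0,0,0,0],[0.065,0.033,-0.036,0,0,0,0],[0.065,0,0,0,0,0,0],[0.065,0,0,0,0,0,0],[0.065,0,0,0,0,0,0]]' | python3 nudge.py; cat >> h.py <<'E'
def buckles(name,fn=None,thr=85):
    im,m=snap(name,fn);m=bot.camera_model(name)
    mk=(im.max(2)<thr).astype(np.uint8)
    cs,hi=cv2.findContours(mk,cv2.RETR_CCOMP,cv2.CHAIN_APPROX_NONE);out=[]
    for i,c in enumerate(cs):
        if hi[0][i][3]>=0 or cv2.contourArea(c)<100: continue
        W=np.array([plane(m,u,.012)[:2] for u in c[:,0]],np.float32)*1000
        (cx,cy),(w,h),a=cv2.minAreaRect(W); L,S=max(w,h),min(w,h)
        holes=sum(1 for j in range(len(cs)) if hi[0][j][3]==i and cv2.contourArea(cs[j])>15)
        if 55<L<90 and 30<S<60: 
            ang=np.radians(a+(0 if w>h else 90)); ang=(ang+np.pi/2)%np.pi-np.pi/2
            out.append((round(cx/1000,4),round(cy/1000,4),round(float(ang),3),round(L,1),round(S,1),holes))
    return out
E
python3 - <<'E'
from h import *
print(tool()[0]);print(buckles("wrist","w14"));print(buckles("top","t14",60))
h,s,v=0,0,0
E
```

```text
time_s: 36.35
tcp_pos: [0.6584, 0.1612, 0.2861]
ee_rot: [0.001, 0.03, 1.0, -0.001]
force: [1.0, -0.4, -0.5]
width: 0.0297
grip_force: 0.0
time_s: 37.02
tcp_pos: [0.5096, 0.0163, 0.2848]
ee_rot: [0.001, 0.03, 1.0, -0.001]
force: [1.0, 0.4, -0.3]
width: 0.0648
grip_force: 0.0
[0.50962025 0.01630999 0.28475021]
[(0.4833, -0.143, -0.194, 68.5, 43.3, 5), (0.4619, 0.1359, -0.13, 67.8, 43.3, 0)]
[(0.4523, 0.0023, 0.286, 70.9, 44.2, 2), (0.4861, -0.1446, -0.188, 70.5, 44.1, 2), (0.7277, -0.2749, 0.938, 55.4, 41.0, 0)]
```

The third buckle has been knocked to (.485,-.144), so I'm using the new poses. That buckle goes first.

```bash
python3 - <<'E'
from h import *
go([.4847,-.1438,.12],down(np.pi/2-.19))
E
```

```text
tool dxyz [ 0.016  -0.1617  0.1646] rotvec [-0.0012  0.0022  0.1308]
```

```bash
echo '[[0.065,0.0026,-0.027,0.0274,0,0,0],[0.065,0.0026,-0.027,0.0274,0,0,0],[0.065,0.0026,-0.027,0.0274,0,0,0],[0.065,0.0026,-0.027,0.0274,0,0,0],[0.065,0.0026,-0.027,0.0274,0,0,0],[0.065,0.0026,-0.027,0.0274,0,0,0.066],[0.065,0,0,0,0,0,0.065],[0.065,0,0,0,0,0,0]]' | python3 nudge.py;echo '[[0.065,0,0,0,0,0,0],[0.065,0,0,0,0,0,0]]' | python3 nudge.py; python3 - <<'E'
from h import *
print(tool()[0]);print(buckles("wrist","w15"));m=bot.camera_model("wrist");print(proj(m,[.4847,-.1438,.012]));go([.4847,-.1438,.004],down(np.pi/2-.19))
E
```

```text
time_s: 37.78
tcp_pos: [0.4836, -0.1451, 0.1182]
ee_rot: [-0.001, 0.098, 0.995, -0.0]
force: [-0.5, 0.5, -0.0]
width: 0.0652
grip_force: 0.0
time_s: 37.95
tcp_pos: [0.485, -0.144, 0.1206]
ee_rot: [0.001, 0.093, 0.996, -0.001]
force: [-0.7, 0.4, 0.5]
width: 0.0648
grip_force: 0.0
[ 0.48501631 -0.14400514  0.12062651]
[(0.4822, -0.1457, -0.185, 70.3, 42.1, 5), (0.4489, -0.0011, 0.287, 71.4, 45.5, 2)]
[278.26777701 200.47238891]
tool dxyz [0.0007 0.0003 0.1168] rotvec [-0.0014  0.003   0.0026]
```

View pics/w15.png

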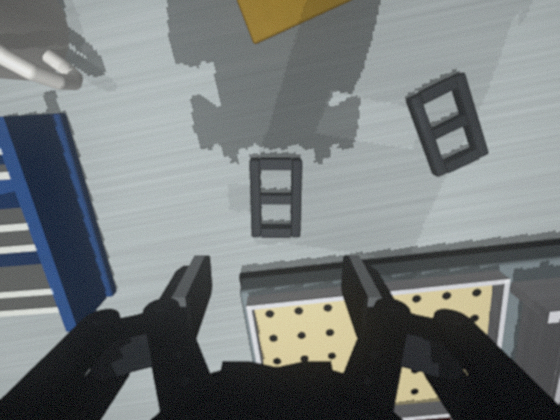

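The buckle is at (276,196), centred between the fingers; the next buckle is at (447,125). Descending.

```bash
echo '[[0.065,0.001,-0.0005,0.03,0,0,0],[0.065,0,0,0.03,0,0,0],[0.065,0,0,0.03,0,0,0],[0.065,0,0,0.02,0,0,0],[0.065,0,0,0.006,0,0,0],[0.065,0,0,0,0,0,0],[0.065,0,0,0,0,0,0]]' | python3 nudge.py;echo '[[0.02,0,0,0,0,0,0],[0.02,0,0,0,0,0,0],[0.02,0,0,0,0,0,0],[0.02,0,0,0,0,0,0],[0.02,0,0,0,0,0,0]]' | python3 nudge.py
```

```text
time_s: 38.58
tcp_pos: [0.4838, -0.1449, 0.0051]
ee_rot: [0.001, 0.095, 0.996, -0.001]
force: [-0.9, -0.2, 0.5]
width: 0.0648
grip_force: 0.0
time_s: 39.0
tcp_pos: [0.4842, -0.1454, 0.0061]
ee_rot: [0.002, 0.095, 0.995, -0.001]
force: [-1.2, 2.7, 18.0]
width: 0.0415
grip_force: 58.2
```

```bash
echo '[[0.02,0,0,-0.02,0,0,0],[0.02,0,0,-0.03,0,0,0],[0.02,0,0,-0.03,0,0,-0.065],[0.02,0,0,-0.03,0,0,-0.065],[0.02,0,0,0,0,0,0],[0.02,0,0,0,0,0,0]]' | python3 nudge.py; python3 - <<'E'
from h import *
print(bot.get_obs()["width"]);go([.610,-.1327,.10],down(np.pi/2-.061));print(buckles("top","t16",60))
E
```

```text
time_s: 39.5
tcp_pos: [0.4844, -0.1455, 0.1168]
ee_rot: [0.003, 0.03, 1.0, -0.002]
force: [0.0, 0.2, -0.9]
width: 0.0416
grip_force: 61.4
0.041550623246814716
tool dxyz [-0.1245  0.0205  0.0176] rotvec [-0.0029  0.0065  0.0003]
[(0.4521, 0.002, 0.284, 70.2, 43.6, 2), (0.4657, 0.137, -0.13, 70.2, 44.2, 2)]
```

```bash
echo '[[0.02,-0.0311,0.0051,0.0044,0,0,0],[0.02,-0.0311,0.0051,0.0044,0,0,0],[0.02,-0.0311,0.0051,0.0044,0,0,0],[0.02,-0.0311,0.0051,0.0044,0,0,0],[0.02,0,0,0,0,0,0],[0.02,0,0,0,0,0,0],[0.02,0,0,0,0,0,0]]' | python3 nudge.py; python3 - <<'E'
from h import *
go([.610,-.1327,.0375],down(np.pi/2-.061))
E
```

```text
time_s: 40.13
tcp_pos: [0.607, -0.1318, 0.0955]
ee_rot: [-0.001, 0.03, 1.0, -0.0]
force: [-0.4, 0.4, -0.9]
width: 0.0413
grip_force: 61.4
tool dxyz [-0.0031 -0.0006  0.058 ] rotvec [-0.001  -0.0011  0.0001]
```

```bash
echo '[[0.02,-0.003,-0.0006,0.02,0,0,0],[0.02,0,0,0.02,0,0,0],[0.02,0,0,0.012,0,0,0],[0.02,0,0,0.006,0,0,0],[0.02,0,0,0,0,0,0],[0.02,0,0,0,0,0,0]]' | python3 nudge.py; echo '[[0.06,0,0,0,0,0,0],[0.06,0,0,0,0,0,0],[0.06,0,0,0,0,0,0],[0.06,0,0,-0.02,0,0,0],[0.06,0,0,-0.03,0,0,0],[0.06,0,0,-0.03,0,0,0],[0.06,0,0,0,0,0,0],[0.06,0,0,0,0,0,0]]' | python3 nudge.py; python3 - <<'E'
from h import *
print(tool()[0])
go([.451,.001,.12],down(np.pi/2+.286))
E
```

```text
time_s: 40.63
tcp_pos: [0.6111, -0.1331, 0.039]
ee_rot: [0.001, 0.03, 1.0, -0.001]
force: [-0.1, -0.4, -0.0]
width: 0.0414
grip_force: 61.4
time_s: 41.3
tcp_pos: [0.6127, -0.1333, 0.1211]
ee_rot: [0.003, 0.03, 1.0, -0.001]
force: [0.1, -0.0, -0.6]
width: 0.0597
grip_force: 0.0
[ 0.61270089 -0.13325503  0.12109763]
tool dxyz [ 0.1695  0.1242 -0.0002] rotvec [-0.0033  0.0052 -0.3466]
```

```bash
echo '[[0.065,0.0283,0.0207,0,0,0,0],[0.065,0.0283,0.0207,0,0,0,0],[0.065,0.0283,0.0207,0,0,0,0],[0.065,0.0283,0.0207,0,0,0,0],[0.065,0.0283,0.0207,0,0,0,0],[0.065,0.0283,0.0207,0,0,0,-0.1155],[0.065,0,0,0,0,0,-0.1155],[0.065,0,0,0,0,0,-0.1155]]' | python3 nudge.py;echo '[[0.065,0,0,0,0,0,0],[0.065,0,0,0,0,0,0],[0.065,0,0,0,0,0,0]]' | python3 nudge.py; python3 - <<'E'
from h import *
print(tool()[0]);print(buckles("wrist","w17"),buckles("top","t17",60));go([.451,.001,.006],down(np.pi/2+.286))
E
```

```text
time_s: 41.97
tcp_pos: [0.447, 0.0025, 0.1179]
ee_rot: [-0.0, -0.146, 0.989, -0.001]
force: [0.4, -0.1, -0.0]
width: 0.065
grip_force: 0.0
time_s: 42.22
tcp_pos: [0.4493, 0.0012, 0.118]
ee_rot: [0.0, -0.14, 0.99, -0.001]
force: [1.1, 0.3, -0.6]
width: 0.0653
grip_force: 0.0
[0.4493398  0.00119398 0.11804009]
[(0.4483, 0.0009, 0.288, 71.0, 42.4, 5)] [(0.6184, -0.1354, 0.006, 70.7, 43.4, 2), (0.7275, -0.2747, 0.938, 55.4, 41.7, 0)]
tool dxyz [-0.0014 -0.0004  0.1121] rotvec [-0.0018  0.0006 -0.0034]
```

```bash
echo '[[0.065,0,-0.0002,0.03,0,0,0],[0.065,0,0,0.03,0,0,0],[0.065,0,0,0.03,0,0,0],[0.065,0,0,0.017,0,0,0],[0.065,0,0,0.005,0,0,0],[0.065,0,0,0,0,0,0],[0.065,0,0,0,0,0,0]]' | python3 nudge.py;echo '[[0.02,0,0,0,0,0,0],[0.02,0,0,0,0,0,0],[0.02,0,0,0,0,0,0],[0.02,0,0,0,0,0,0],[0.02,0,0,0,0,0,0]]' | python3 nudge.py; echo '[[0.02,0,0,-0.02,0,0,0],[0.02,0,0,-0.03,0,0,0],[0.02,0,0,-0.03,0,0,0.1155],[0.02,0,0,-0.03,0,0,0.1155],[0.02,0,0,0,0,0,0.1155],[0.02,0,0,0,0,0,0],[0.02,0,0,0,0,0,0]]' | python3 nudge.py; python3 - <<'E'
from h import *
go([.669,-.0862,.10],down(np.pi/2-.061))
E
```

```text
time_s: 42.9
tcp_pos: [0.4497, 0.0009, 0.0067]
ee_rot: [0.001, -0.142, 0.99, -0.001]
force: [0.1, -0.8, -0.3]
width: 0.065
grip_force: 0.0
time_s: 43.32
tcp_pos: [0.4504, 0.0009, 0.0079]
ee_rot: [0.002, -0.142, 0.99, -0.001]
force: [-2.5, -0.1, 18.0]
width: 0.0413
grip_force: 58.1
time_s: 43.9
tcp_pos: [0.4496, 0.0011, 0.1171]
ee_rot: [0.002, 0.029, 1.0, -0.001]
force: [-0.1, 0.5, -1.4]
width: 0.0406
grip_force: 60.5
tool dxyz [-0.224  -0.0746  0.0179] rotvec [-0.0015  0.0032  0.0039]
```

```bash
echo '[[0.02,-0.032,-0.01066,0.0022,0,0,0],[0.02,-0.032,-0.01066,0.0022,0,0,0],[0.02,-0.032,-0.01066,0.0022,0,0,0],[0.02,-0.032,-0.01066,0.0022,0,0,0],[0.02,-0.032,-0.01066,0.0022,0,0,0],[0.02,-0.032,-0.01066,0.0022,0,0,0],[0.02,-0.032,-0.01066,0.0022,0,0,0],[0.02,0,0,0,0,0,0]]' | python3 nudge.py; echo '[[0.02,0,0,0,0,0,0],[0.02,0,0,0,0,0,0]]' | python3 nudge.py;python3 - <<'E'
from h import *
go([.669,-.0862,.039],down(np.pi/2-.061))
E
```

```text
time_s: 44.57
tcp_pos: [0.6732, -0.0892, 0.0998]
ee_rot: [0.002, 0.029, 1.0, -0.001]
force: [-2.0, 0.1, -0.0]
width: 0.0407
grip_force: 60.6
time_s: 44.73
tcp_pos: [0.667, -0.0867, 0.0999]
ee_rot: [-0.001, 0.029, 1.0, -0.001]
force: [0.4, 0.1, -1.6]
width: 0.0405
grip_force: 60.6
tool dxyz [-0.002   0.0007  0.0609] rotvec [-0.0011 -0.0014  0.0028]
```

```bash
echo '[[0.02,-0.002,0.0007,0.02,0,0,0],[0.02,0,0,0.02,0,0,0],[0.02,0,0,0.013,0,0,0],[0.02,0,0,0.007,0,0,0],[0.02,0,0,0,0,0,0],[0.02,0,0,0,0,0,0]]' | python3 nudge.py; echo '[[0.06,0,0,0,0,0,0],[0.06,0,0,0,0,0,0],[0.06,0,0,0,0,0,0],[0.06,0,0,-0.02,0,0,0],[0.06,0,0,-0.03,0,0,0],[0.06,0,0,-0.03,0,0,0],[0.06,0,0,0,0,0,0],[0.06,0,0,0,0,0,0]]' | python3 nudge.py; python3 - <<'E'
from h import *
print(tool()[0])
go([.4635,.1365,.12],down(np.pi/2-.13))
E
```

```text
time_s: 45.23
tcp_pos: [0.6703, -0.0863, 0.0415]
ee_rot: [0.0, 0.03, 1.0, -0.001]
force: [0.7, 0.7, -0.2]
width: 0.0406
grip_force: 60.7
time_s: 45.9
tcp_pos: [0.672, -0.0866, 0.124]
ee_rot: [0.003, 0.03, 1.0, -0.001]
force: [-0.3, -0.5, -0.8]
width: 0.0605
grip_force: 0.0
[ 0.67195849 -0.08660681  0.12397554]
tool dxyz [0.2216 0.2101 0.0023] rotvec [-0.0017  0.006   0.0693]
```

```bash
echo '[[0.065,0.04,0,0,0,0,0],[0.065,0.04,0,0,0,0,0],[0.065,0.04,0,0,0,0,0],[0.065,0.017,0.035,0,0,0,0],[0.065,0.017,0.035,0,0,0,0],[0.065,0.017,0.035,0,0,0,0],[0.065,0.017,0.035,0,0,0,0],[0.065,0.017,0.035,0,0,0,0]]' | python3 nudge.py;echo '[[0.065,0.017,0.035,0,0,0,0.069],[0.065,0,0,0,0,0,0],[0.065,0,0,0,0,0,0],[0.065,0,0,0,0,0,0]]' | python3 nudge.py; python3 - <<'E'
from h import *
print(tool()[0]);print(buckles("wrist","w18"),buckles("top","t18",60));go([.4635,.1365,.007],down(np.pi/2-.13))
E
```

```text
time_s: 46.57
tcp_pos: [0.475, 0.1019, 0.1203]
ee_rot: [0.0, 0.031, 1.0, -0.001]
force: [1.3, 0.3, -0.5]
width: 0.0649
grip_force: 0.0
time_s: 46.9
tcp_pos: [0.4614, 0.1368, 0.1204]
ee_rot: [0.001, 0.064, 0.998, -0.001]
force: [0.6, -0.9, -0.4]
width: 0.0651
grip_force: 0.0
[0.46144147 0.13678631 0.12040412]
[(0.4617, 0.1367, -0.143, 71.0, 42.2, 2)] [(0.6184, -0.1354, 0.006, 70.7, 43.4, 2), (0.6795, -0.0884, 0.014, 71.4, 43.8, 2), (0.727, -0.2744, 0.938, 55.4, 42.8, 0)]
tool dxyz [-0.0013  0.001   0.1135] rotvec [-0.0015  0.0014 -0.0002]
```

```bash
echo '[[0.065,-0.0005,0,0.03,0,0,0],[0.065,0,0,0.03,0,0,0],[0.065,0,0,0.03,0,0,0],[0.065,0,0,0.018,0,0,0],[0.065,0,0,0.006,0,0,0],[0.065,0,0,0,0,0,0],[0.065,0,0,0,0,0,0]]' | python3 nudge.py;echo '[[0.02,0,0,0,0,0,0],[0.02,0,0,0,0,0,0],[0.02,0,0,0,0,0,0],[0.02,0,0,0,0,0,0],[0.02,0,0,0,0,0,0]]' | python3 nudge.py; echo '[[0.02,0,0,-0.02,0,0,0],[0.02,0,0,-0.03,0,0,0],[0.02,0,0,-0.03,0,0,0],[0.02,0,0,-0.03,0,0,-0.069],[0.02,0,0,0,0,0,0],[0.02,0,0,0,0,0,0],[0.02,0,0,0,0,0,0]]' | python3 nudge.py; python3 - <<'E'
from h import *
go([.6161,-.0349,.10],down(np.pi/2-.061))
E
```

```text
time_s: 47.58
tcp_pos: [0.4627, 0.1359, 0.0071]
ee_rot: [0.001, 0.065, 0.998, -0.001]
force: [0.5, 0.2, 1.0]
width: 0.0647
grip_force: 0.0
time_s: 48.0
tcp_pos: [0.4633, 0.1366, 0.0084]
ee_rot: [0.002, 0.065, 0.998, -0.0]
force: [-1.7, -4.6, 16.2]
width: 0.0405
grip_force: 58.3
time_s: 48.58
tcp_pos: [0.4622, 0.1367, 0.1173]
ee_rot: [0.001, 0.031, 1.0, -0.001]
force: [0.6, 0.2, -1.2]
width: 0.0404
grip_force: 60.4
tool dxyz [-0.164  -0.1619  0.018 ] rotvec [-0.0011  0.0028 -0.0002]
```

```bash
echo '[[0.02,0,-0.0324,0.0036,0,0,0],[0.02,0,-0.0324,0.0036,0,0,0],[0.02,0,-0.0324,0.0036,0,0,0],[0.02,0,-0.0324,0.0036,0,0,0],[0.02,0,-0.0324,0.0036,0,0,0],[0.02,-0.0328,0,0,0,0,0],[0.02,-0.0328,0,0,0,0,0],[0.02,-0.0328,0,0,0,0,0]]' | python3 nudge.py;echo '[[0.02,-0.0328,0,0,0,0,0],[0.02,-0.0328,0,0,0,0,0],[0.02,0,0,0,0,0,0],[0.02,0,0,0,0,0,0],[0.02,0,0,0,0,0,0]]' | python3 nudge.py; python3 - <<'E'
from h import *
go([.6161,-.0349,.039],down(np.pi/2-.061))
E
```

```text
time_s: 49.25
tcp_pos: [0.5507, -0.032, 0.098]
ee_rot: [-0.0, 0.032, 1.0, -0.001]
force: [0.5, 0.5, 0.1]
width: 0.0405
grip_force: 60.5
time_s: 49.67
tcp_pos: [0.6145, -0.0348, 0.0978]
ee_rot: [-0.001, 0.03, 1.0, -0.001]
force: [-0.8, -0.1, -0.7]
width: 0.0405
grip_force: 60.5
tool dxyz [-0.0016  0.0001  0.0588] rotvec [-0.0013 -0.0014  0.    ]
```

```bash
echo '[[0.02,-0.001,0,0.02,0,0,0],[0.02,0,0,0.02,0,0,0],[0.02,0,0,0.012,0,0,0],[0.02,0,0,0.007,0,0,0],[0.02,0,0,0,0,0,0],[0.02,0,0,0,0,0,0]]' | python3 nudge.py; echo '[[0.06,0,0,0,0,0,0],[0.06,0,0,0,0,0,0],[0.06,0,0,0,0,0,0],[0.06,0,0,-0.02,0,0,0],[0.06,0,0,-0.04,0,0,0],[0.06,0,0,-0.04,0,0,0],[0.06,0,0,-0.04,0,0,0],[0.06,0,0,-0.04,0,0,0]]' | python3 nudge.py; echo '[[0.06,0.04,0,0,0,0,0],[0.06,0.04,0,0,0,0,0],[0.06,0.04,0,0,0,0,0],[0.06,0.04,0,0,0,0,0],[0.06,0,0,0,0,0,0],[0.06,0,0,0,0,0,0]]' | python3 nudge.py; python3 - <<'E'
from h import *
print(tool()[0],buckles("top","t19",60));im,m=snap("top");si,_=snap("side","s19")
cv2.imwrite("pics/c19.png",np.vstack([cv2.resize(im[135:280,190:450],(780,435)),][:1]))
wi,_=snap("wrist","w19")
cv2.imwrite("pics/c20.png",np.vstack([cv2.resize(im[140:275,200:380],None,fx=2.2,fy=2.2,interpolation=2), cv2.resize(si[150:290,220:400],None,fx=2.2,fy=2.2,interpolation=2)]))
E
```

```text
time_s: 50.17
tcp_pos: [0.6163, -0.0351, 0.04]
ee_rot: [0.0, 0.03, 1.0, -0.001]
force: [-0.3, 0.3, 0.2]
width: 0.0401
grip_force: 60.6
time_s: 50.83
tcp_pos: [0.6164, -0.0348, 0.2224]
ee_rot: [0.001, 0.03, 1.0, -0.001]
force: [1.4, -0.4, -0.3]
width: 0.0598
grip_force: 0.0
time_s: 51.33
tcp_pos: [0.4553, -0.025, 0.2206]
ee_rot: [0.001, 0.03, 1.0, -0.001]
force: [1.7, -0.0, 0.5]
width: 0.0597
grip_force: 0.0
[ 0.45533714 -0.02499878  0.22056559] [(0.3658, 0.0196, -1.55, 73.5, 39.2, 0), (0.6811, -0.0942, 0.014, 74.5, 55.5, 2), (0.7282, -0.2735, 0.859, 55.8, 46.2, 0)]
```

View pics/c20.png

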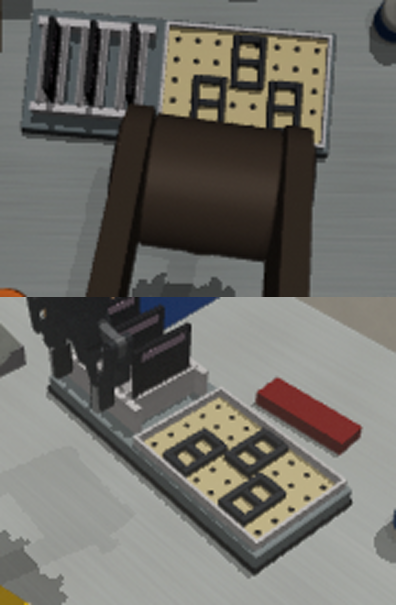

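Two views confirm three plates in the slots and three buckles flat in the tray. Now the yellow knob.

```bash
echo '[[0.06,0,0.04,-0.004,0,0,0],[0.06,0,0.04,-0.004,0,0,0],[0.06,0,0.04,-0.004,0,0,0],[0.06,0,0.04,-0.004,0,0,0],[0.06,0,0.04,-0.004,0,0,0],[0.06,0,0.04,-0.004,0,0,0],[0.06,0,0.04,-0.004,0,0,0],[0.06,0,0.04,-0.004,0,0,0]]' | python3 nudge.py;echo '[[0.06,0,0.034,0,0,0,0],[0.06,0,0,0,0,-0.1,0],[0.06,0,0,0,0,-0.1,0],[0.06,0,0,0,0,-0.1,0],[0.06,0,0,0,0,-0.1,0],[0.06,0,0,0,0,-0.1,0],[0.06,0,0,0,0,0,0],[0.06,0,0,0,0,0,0]]' | python3 nudge.py; python3 - <<'E'
from h import *
z,Rt=knob();P=np.array([.4893,.3265,.083]);go(P-.05*z,Rt);print(tool()[0])
im,m=snap("wrist","w20");m=bot.camera_model("wrist");h,s,v=cv2.split(cv2.cvtColor(im,cv2.COLOR_BGR2HSV))
print([(c.round(1),s_) for i,c,s_ in blobs((h>15)&(h<35)&(s>110),100)[0]],proj(m,P),proj(m,P-.012*z))
E
```

```text
time_s: 52.2
tcp_pos: [0.477, 0.2969, 0.2514]
ee_rot: [0.001, 0.03, 1.0, -0.001]
force: [0.7, -0.3, -0.7]
width: 0.0598
grip_force: 0.0
time_s: 52.87
tcp_pos: [0.4785, 0.3277, 0.2507]
ee_rot: [0.233, 0.029, 0.972, -0.01]
force: [0.4, 0.1, 0.6]
width: 0.0601
grip_force: 0.0
tool dxyz [ 0.0677 -0.0002  0.1045] rotvec [-0.0141 -0.0299 -0.0128]
[0.47846355 0.3277097  0.25068331]
[(array([277.4, 116.1]), array([258,  97,  39,  41, 524], dtype=int32))] [277.95679363 117.07958402] [277.85267053 117.26975476]
```

Right where predicted. Approaching to 50 mm off, then checking again.

```bash
echo '[[0.06,0.0226,0,0.01,-0.014,-0.03,-0.0128],[0.06,0.0226,0,0.01,0,0,0],[0.06,0.0226,0,0.01,0,0,0],[0.06,0,0,0.025,0,0,0],[0.06,0,0,0.025,0,0,0],[0.06,0,0,0.022,0,0,0],[0.06,0,0,0,0,0,0],[0.06,0,0,0,0,0,0]]' | python3 nudge.py; python3 - <<'E'
from h import *
z,Rt=knob();P=np.array([.4893,.3265,.083]);go(P+.012*z,Rt);print(tool()[0])
im,m=snap("wrist","w21");m=bot.camera_model("wrist");h,s,v=cv2.split(cv2.cvtColor(im,cv2.COLOR_BGR2HSV))
k=(h>15)&(h<35)&(s>110);c,r_=cv2.minEnclosingCircle(np.argwhere(cv2.morphologyEx(k.astype(np.uint8),2,np.ones((3,3)))[100:300,200:350]>0)[:,::-1].astype(np.float32))
print(np.array(c)+[200,100],r_,proj(m,P))
E
```

```text
time_s: 53.58
tcp_pos: [0.4696, 0.3269, 0.129]
ee_rot: [0.248, 0.023, 0.968, -0.006]
force: [-0.3, -0.3, 0.8]
width: 0.06
grip_force: 0.0
tool dxyz [0.0048 0.0007 0.0618] rotvec [-0.0033  0.0014 -0.0042]
[0.4695572  0.32685945 0.1289537 ]
[278.         224.06140137] 29.674419403076172 [278.41303088 219.93799098]
```

```bash
echo '[[0.06,0.0024,0.0003,0.02,0,0,0],[0.06,0.0024,0.0003,0.02,0,0,0],[0.06,0,0,0.013,0,0,0],[0.06,0,0,0.008,0,0,0],[0.06,0,0,0,0,0,0],[0.02,0,0,0,0,0,0],[0.02,0,0,0,0,0,0],[0.02,0,0,0,0,0,0]]' | python3 nudge.py; echo '[[0.02,0,0,0,0,0,0],[0.02,0,0,0,0,0,0],[0.02,0,0,0,0,0,0],[0.02,0,0,-0.006,0,0,0],[0.02,0,0,-0.006,0,0,0],[0.02,0,0,-0.0055,0,0,0],[0.02,0,0,0,0,0,0],[0.02,0,0,0,0,0,0]]' | python3 nudge.py;echo '[[0.02,0,0,0,0,0,0],[0.02,0,0,0,0,0,0],[0.02,0,0,0,0,0,0],[0.02,0,0,0,0,0,0],[0.02,0,0,0,0,0,0],[0.02,0,0,0,0,0,0]]' | python3 nudge.py
```

```text
time_s: 54.3
tcp_pos: [0.4936, 0.3269, 0.0755]
ee_rot: [0.25, 0.023, 0.968, -0.005]
force: [-6.8, -6.5, 13.0]
width: 0.0342
grip_force: 58.1
time_s: 54.97
tcp_pos: [0.4853, 0.3273, 0.0904]
ee_rot: [0.249, 0.023, 0.968, -0.005]
force: [6.3, -4.0, -6.6]
width: 0.034
grip_force: 74.8
time_s: 55.47
tcp_pos: [0.4853, 0.3273, 0.0902]
ee_rot: [0.249, 0.023, 0.968, -0.005]
force: [5.9, -3.6, -7.3]
width: 0.0339
grip_force: 74.8
```

It's fully out: 9.2 N over ~16 mm, held for more than 0.5 s. Now returning and releasing it.

```bash
echo '[[0.02,0,0,0.006,0,0,0],[0.02,0,0,0.006,0,0,0],[0.02,0,0,0.005,0,0,0],[0.06,0,0,0,0,0,0],[0.06,0,0,0,0,0,0],[0.06,0,0,0,0,0,0],[0.06,0,0,0,0,0,0],[0.06,0,0,0,0,0,0]]' | python3 nudge.py; echo '[[0.06,0,0,-0.02,0,0,0],[0.06,0,0,-0.04,0,0,0],[0.06,0,0,-0.04,0,0,0],[0.06,0,0,-0.04,0,0,0],[0.06,0,0,-0.04,0,0,0],[0.06,0,0,-0.02,0,0,0],[0.06,0,0,0,0,0,0],[0.06,0,0,0,0,0,0]]' | python3 nudge.py
python3 - <<'E'
from h import *
im,m=snap("wrist","w22");m=bot.camera_model("wrist");h,s,v=cv2.split(cv2.cvtColor(im,cv2.COLOR_BGR2HSV))
for nm,k in(("y",(h>15)&(h<35)&(s>110)),("b",(h>100)&(h<130)&(s>110))): print(nm,[(c.round(1),s_) for i,c,s_ in blobs(k,100)[0]])
print(proj(m,[.4893,.3265,.083]),proj(m,[.494,.4165,.083]))
t,_=snap("top","t22");T=bot.camera_model("top");print(buckles("top",None,60),tool()[0])
d=cv2.absdiff(t,cv2.imread("pics/top0.png")).max(2)
for n,p in dict(mug=(395,296),tape=(202,284),case=(308,129),bottle=(382,147),carton=(179,149)).items(): print(n,d[p[1]-12:p[1]+12,p[0]-12:p[0]+12].mean().round(1))
E
```

```text
time_s: 56.13
tcp_pos: [0.4933, 0.3275, 0.0748]
ee_rot: [0.249, 0.022, 0.968, -0.005]
force: [0.3, -0.5, 0.5]
width: 0.06
grip_force: 0.0
time_s: 56.8
tcp_pos: [0.3995, 0.3321, 0.2468]
ee_rot: [0.25, 0.022, 0.968, -0.004]
force: [1.3, -0.1, -0.1]
width: 0.0598
grip_force: 0.0
y [(array([274.8, 178.4]), array([259, 165,  33,  32, 343], dtype=int32))]
b [(array([358.1, 178.7]), array([342, 163,  36,  35, 415], dtype=int32)), (array([377.9, 270.8]), array([354, 253,  42,  48, 788], dtype=int32)), (array([280.9, 301.7]), array([ 211,  254,  141,   87, 6821], dtype=int32))]
[276.16254589 179.66966618] [358.62817261 180.06493457]
[(0.3252, -0.2794, 0.171, 82.1, 30.1, 0), (0.6184, -0.1354, 0.006, 70.7, 43.5, 2), (0.6235, -0.0352, -0.061, 72.2, 44.1, 2), (0.6824, -0.0901, -0.148, 81.0, 51.4, 2), (0.7281, -0.2733, 0.859, 56.0, 46.5, 0)] [0.3996526  0.33088299 0.24438693]
mug 7.1
tape 7.7
case 5.5
bottle 5.4
carton 6.8
```

```bash
python3 - <<'E'
from h import *
T=bot.camera_model("top")
for f in("t18","t22"):
  im=cv2.imread(f"pics/{f}.png")
  for thr in (40,50,60):
    mk=(im.max(2)<thr).astype(np.uint8);mk=cv2.morphologyEx(mk,cv2.MORPH_OPEN,np.ones((2,2)))
    n,l,s,c=cv2.connectedComponentsWithStats(mk)
    for i in range(1,n):
        if 270<c[i][0]<350 and 150<c[i][1]<205 and s[i][4]>100:
            W=np.array([plane(T,u,.042)[:2] for u in np.argwhere(l==i)[:,::-1]],np.float32)*1000
            print(f,thr,s[i],np.round(cv2.minAreaRect(W)[0]),np.round(cv2.minAreaRect(W)[1:][0]))
S=cv2.imread("pics/s19.png")
E
```

```text
t18 50 [306 157  16  25 227] [670. -89.] [42. 71.]
t18 50 [322 178  16  25 229] [ 611. -135.] [69. 43.]
t18 60 [306 157  16  25 248] [670. -89.] [70. 43.]
t18 60 [322 178  16  25 246] [ 611. -135.] [69. 43.]
t22 40 [306 157  16  25 205] [670. -88.] [41. 69.]
t22 40 [287 176  16  24 186] [616. -37.] [41. 68.]
t22 40 [322 178  16  25 210] [ 610. -135.] [42. 69.]
t22 50 [306 157  16  25 235] [670. -89.] [70. 43.]
t22 50 [287 175  17  26 226] [615. -37.] [42. 70.]
t22 50 [322 178  16  25 234] [ 611. -135.] [69. 43.]
t22 60 [306 156  16  26 255] [672. -89.] [73. 43.]
t22 60 [287 175  17  26 236] [616. -37.] [43. 71.]
t22 60 [322 178  16  25 248] [ 611. -135.] [69. 43.]
```

All three buckles are flat at the intended places in the tray, full size 70 x 44, and both knobs are home. Handing in.

```bash
python3 -c "
from workcell import bot
print(bot.close_job())"
```

```text
the job is handed in; nothing more can be done
None
```

The cleaning cycle is done and handed in at about 57 s: I pulled the blue knob and let it home, stood all three plates in the slots, laid all three buckles flat in the tray, then pulled the yellow knob and let it home; the verdict isn't shown to me.

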